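# Put the filter modules away in the screw-cap dry pot

## Task

Put the filter modules away in the dry pot: unscrew its captive cap and swing the cap arm round until the cap is right clear of the pot, lay every module flat in the middle of a bay of its own with its brass connector pointing at the pot wall that carries the three brass fittings, then swing the cap fully back over the pot and screw it fully home. Leave the other things on the bench where they are.

Things in the scene. Friction and masses are not known exactly. Their poses are not given: they have to be found in the camera images.
- dry_pot: fixed round aluminium pot, outer radius 105 mm, wall 5 mm, rim 46 mm and inner floor 8 mm above the bench. Origin: centre of its underside; z up. Three brass fittings stick out of its -x wall. Ribs 12 mm high on its floor form three bays side by side along y, each 88 (x) by 44 mm (y), 12 mm apart. The cap arm's hinge post, radius 11 mm, 82 mm high, stands outside at y = +132 mm
- bay_1 (a point): middle of bay 1 on the pot's inner floor, at x = 0, y = -56 mm in the pot's frame; axes like the pot's; the bay reaches from x = -50 to +38 mm. A module lies here with its long side along x, connector towards -x
- bay_2 (a point): middle of bay 2 on the pot's inner floor, at x = 0, y = 0 mm in the pot's frame; axes like the pot's; the bay reaches from x = -50 to +38 mm. A module lies here with its long side along x, connector towards -x
- bay_3 (a point): middle of bay 3 on the pot's inner floor, at x = 0, y = 56 mm in the pot's frame; axes like the pot's; the bay reaches from x = -50 to +38 mm. A module lies here with its long side along x, connector towards -x
- pot_hinge (a point): point on the vertical axis of the hinge post at the height of the cap arm, 88 mm above the bench; axes like the pot's
- cap_arm (a joint): swing of the cap arm about the hinge post, rad: 0 = cap centred over the pot (end stop), grows counter-clockwise from above as it opens, end stop 2.6. Stays where it is left (friction 0.15 N m). The cap's skirt locks it while screwed down; it is free from about 1.7 rad of cap turn. The cap screws down again only with the arm within 0.05 rad of its closed stop
- swing_peg (a point): grip point on the upright round black peg (18 mm diameter, from 94 to 150 mm above the bench) by which the arm is swung; it stands 99 mm from the hinge axis, and at arm value 0 at x = -70, y = +62 mm in the pot's frame. The point is 128 mm above the bench on the peg's axis
- screw_cap (a joint): turn of the screw cap in its arm, rad: 0 = screwed home (end stop), grows counter-clockwise from above as it is unscrewed, end stop 2.5. The cap climbs 5.6 mm per rad and stays where it is left (friction 0.12 N m). It is a grey disc, radius 116 mm; when home its top is 59 mm and its skirt's lower edge 37 mm above the bench
- cap_grip (a point): grip point in the middle of the black grip bar on top of the cap, on the cap's axis, 132 mm from the hinge axis. The bar is 64 mm long along this point's x axis, 16 mm wide along y and 26 mm high; with the cap home its underside is 108 mm, this point 122 mm and its top 134 mm above the bench. It turns and climbs with the cap. The arm's top beneath it is 94 mm above the bench
- module_1: loose aluminium filter module (may be absent): block 62 mm long (x) by 30 mm wide (y) by 34 mm high, about 180 g and heavy at the base, with one brass connector, 11 mm diameter, sticking out 12 mm from the middle of its -x end. Origin: centre of the block's underside; z up. All modules are alike and any may go in any bay
- module_2: loose aluminium filter module (may be absent): block 62 mm long (x) by 30 mm wide (y) by 34 mm high, about 180 g and heavy at the base, with one brass connector, 11 mm diameter, sticking out 12 mm from the middle of its -x end. Origin: centre of the block's underside; z up. All modules are alike and any may go in any bay
- module_3: loose aluminium filter module (may be absent): block 62 mm long (x) by 30 mm wide (y) by 34 mm high, about 180 g and heavy at the base, with one brass connector, 11 mm diameter, sticking out 12 mm from the middle of its -x end. Origin: centre of the block's underside; z up. All modules are alike and any may go in any bay
- module_1_connector (a point): tip of the brass connector of module_1: 43 mm along -x from its origin, 17 mm up
- module_2_connector (a point): tip of the brass connector of module_2: 43 mm along -x from its origin, 17 mm up
- module_3_connector (a point): tip of the brass connector of module_3: 43 mm along -x from its origin, 17 mm up
- tower_array: bystander, loose: small array tower of four board walls between white corner posts, 69 x 64 x 80 mm; origin: centre of its underside. Not to be moved
- solder_spool: bystander, loose: solder spool standing on its flange, 54 mm diameter, 40 mm high; origin: centre of its underside. Not to be moved
- gilt_module: bystander, loose: gold-plated block, 56 x 85 x 35 mm, with a black knob on one side; origin: centre of its underside. Not to be moved

How it is judged:
By the outcome, as a careful person would: the job done as asked, in the order asked, and still so for the second after the job is handed in, with the robot touching nothing.
Of module_1, module_2, module_3 only 2 to 3 are there at a start; the rules pass over those that are not, and their reading is None.
At some moment in a run one of module_1, module_2, module_3 may be knocked a few centimetres aside while the robot is not near it.
Once in a run the grip may slacken for a moment while it holds something.
It also fails if it takes over 210 s, if anything falls off the work surface, if the arm or the gripper's body presses on something with over 40 N, if the wrist force passes 120 N, or if a joint passes its speed limit or range.

## Robot

A 6-joint arm with a two-finger parallel gripper is mounted at the origin on a cart in front of the work surface, level with it; the furniture and walls round the work are solid. World frame = base frame: x ahead of the robot, y to its left, z up, the work surface at z = 0. Lengths are in m, angles in rad, forces in N, time in s.
With the tool pointing down it reaches from about 0.325 to 0.925 m from the base axis. Payload 3.1 kg.
Tool frame: the origin (TCP) lies between the finger pads; the fingertips stand 11 mm ahead of it and the grasp point (between the pads) lies 8 mm behind it (ctrl.tip_reach is the distance from the TCP to the fingertips, in m); x points along the fingers, y is the direction in which the jaws open and shut, and the axes are right-handed (so a half turn about x gives the same grasp; the last joint's range is limited). The gripper opens to 85 mm and grips with 20 to 120 N. Pads are 22 mm wide; open, the fingers measure 114 mm over their backs; the gripper's body (76 mm by 85 mm) begins 54 mm behind the grasp point. The pads swing forward as they close: fully open they stand 13 mm farther back than shut.
Start: joints at [-1.416, 0.217, 1.613, -0, 1.311, -0.112], TCP at [0.165, -0.603, 0.242] pointing down, gripper open.
Joint ranges: [-2.75, 2.75], [-0.78, 2.1], [0.31, 2.55], [-1.13, 4.27], [0.13, 2.63], [-2.58, 2.58]. Speed limits (rad/s): [2.79, 2.79, 3.14, 3.14, 3.14, 3.14].

## Interface

Orientations are given as a unit quaternion [w, x, y, z].
In Python, from rig import get_state, viewer, ctrl gives the robot as it stands.
- The arm moves only by the shell command python3 -m creep 'ROWS' [FORCE]. ROWS is a JSON object of lists of equal length, an entry for each row: "turn": the turn, a rotation vector about the tool's x, y, z in rad, a list of three; "translation": the shift along the tool's x, y, z in mm, a list of three; "fingers": the closure, from -1 (fully open) to 1 (shut). In form: {"turn": [[ax, ay, az], ...], "translation": [[dx, dy, dz], ...], "fingers": [fingers, ...]}. A call has 1 to 12 rows; each row is the pose to reach, as a shift and turn from the pose measured when the call began, along the tool's axes at that moment; what a row does not reach only later rows make up. A row lasts 1/8 s, in which the tool goes at most 62.5 mm and 10.7 degrees, less where a joint would pass 70% of its speed; a pose out of reach is approached as far as the arm can. A call with a gripper value outside its range is refused whole. The fingers move at their own pace and stop on an object; FORCE is the grip in N (left out, the last holds). Time passes only in rows, so rows that repeat a pose let the fingers close. It gives the time, the measured TCP pose, the force and the opening at its end, in the units of the state.
- get_state(): the state, without advancing time (a new reading comes with each control period).
- viewer.camera(name): name is "scene" or "top" or "wrist"; returns a dict with "image" (420x560x3 uint8, red, green, blue), "camera_matrix" (3x3 intrinsics, pixels), "camera_from_world" (4x4, takes a point from world to camera coordinates); the wrist camera has in their place "hand_eye" (4x4, takes a point from camera to tool coordinates, whose origin is the TCP and whose axes are the tool frame's). Camera axes: x right, y up, looking along -z (the intrinsics and any distortion apply to the point x, -y, -z); pixel columns grow to the right and rows downward; lengths in m; the calibration is good to about 2 mm. A picture is of the moment at which its call begins: read the wrist's pose just before it. There is no depth.
- ctrl.sign_off(): hands the job in, once; it reports no verdict.
The state is a dict: "time_s": time; "q": joint angles; "joint_vel": joint speeds; "effort": joint torques, N m; "tool_pos": TCP position; "eef_rot": TCP orientation; "ft_force": force on the tool from outside, world axes, zero at the start; "torque": the same for the moment, N m; "gripper_width": finger opening in m.
Only numpy, scipy, OpenCV 4.12 (cv2) and the standard library are available. Lean on these libraries where they do the work, as an engineer would, in place of code of your own. Each camera call takes 0.05 s, during which the arm holds its last target. There are 200 camera calls.

## Working session

There is one attempt and no reset: what is moved stays moved. The work goes in short steps, Python scripts to look and compute and a shell command to move; the robot and the scene stay as the last step left them, time stands still between calls to the robot, and variables do not carry over. Pictures are saved under pics/ and viewed, about 12 in all and at most 16, crops included, and the job is handed in when it is done.

```bash
ls; mkdir -p pics; python3 - <<'E'
from rig import get_state, viewer, ctrl
import cv2,numpy as np
print(get_state())
for n in ("scene","top"):
    c=viewer.camera(n); cv2.imwrite(f"pics/a_{n}.png",c["image"][:,:,::-1]); print(n,c["camera_matrix"],c["camera_from_world"].round(4) if hasattr(c["camera_from_world"],'round') else c["camera_from_world"],[k for k in c])
c=viewer.camera("wrist"); cv2.imwrite("pics/a_wrist.png",c["image"][:,:,::-1]);print(c["camera_matrix"],c["hand_eye"])
E
```

```text
pics
{'time_s': 0.0, 'q': array([-1.41617958e+00,  2.17769700e-01,  1.61494003e+00,  4.50920629e-06,
        1.31130093e+00, -1.12214115e-01]), 'joint_vel': array([ 0.00161563, -0.00045447, -0.00099602,  0.00035782, -0.00226323,
       -0.00035494]), 'effort': array([ 7.90664981e-04, -3.96842158e+01, -3.03851974e+01,  6.12474423e-05,
        9.76231880e-03,  1.12634262e-05]), 'tool_pos': array([ 0.16468841, -0.60208861,  0.24095552]), 'eef_rot': array([-0.09320413, -0.70080593, -0.0949136 ,  0.7008391 ]), 'ft_force': array([-0.20404285,  0.20758406, -0.47606515]), 'torque': array([-0.00117404,  0.03481504,  0.03489434]), 'gripper_width': 0.08527470993359194}
scene [[384.70308774   0.         277.89304487]
 [  0.         384.70308774 215.12519988]
 [  0.           0.           1.        ]] [[-0.6294 -0.777   0.0138  0.3684]
 [ 0.5129 -0.402   0.7585 -0.3771]
 [-0.5838  0.4844  0.6515 -0.8516]
 [ 0.      0.      0.      1.    ]] ['image', 'camera_matrix', 'camera_from_world']
top [[456.0196992    0.         280.55263902]
 [  0.         456.0196992  208.91438586]
 [  0.           0.           1.        ]] [[ 0.012  -0.9995  0.029   0.0018]
 [ 0.9847  0.0169  0.1737 -0.5889]
 [-0.1741  0.0265  0.9844 -1.0219]
 [ 0.      0.      0.      1.    ]] ['image', 'camera_matrix', 'camera_from_world']
[[320.2067909    0.         282.63111881]
 [  0.         320.2067909  210.42388064]
 [  0.           0.           1.        ]] [[-3.11923631e-06  3.12879202e-01 -9.49792927e-01 -1.32482714e-01]
 [ 9.99999305e-01  1.12083272e-03  3.65938725e-04 -1.72045264e-04]
 [ 1.17905361e-03 -9.49792266e-01 -3.12878988e-01 -8.02503750e-02]
 [ 0.00000000e+00  0.00000000e+00  0.00000000e+00  1.00000000e+00]]
```

View pics/a_top.png

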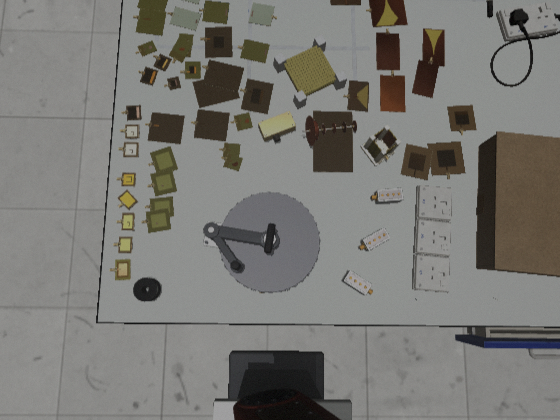

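View pics/a_scene.png

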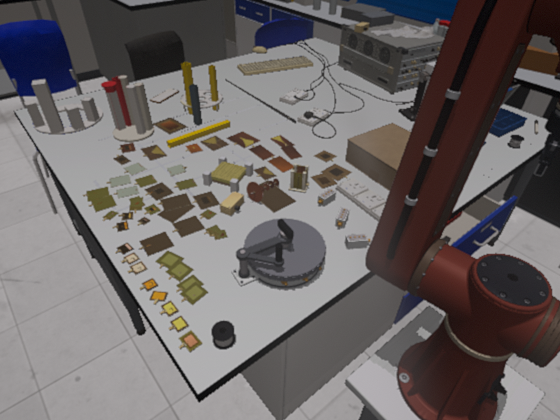

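```bash
cat > h.py <<'E'
from rig import get_state, viewer, ctrl
import cv2,numpy as np
from scipy.spatial.transform import Rotation as R
def cam(n,f=None):
    """image (BGR), K, world_from_camera (4x4)"""
    s=get_state(); c=viewer.camera(n); im=c["image"][:,:,::-1].copy()
    if n=="wrist":
        T=np.eye(4); w,x,y,z=s["eef_rot"]; T[:3,:3]=R.from_quat([x,y,z,w]).as_matrix(); T[:3,3]=s["tool_pos"]
        W=T@np.array(c["hand_eye"])
    else: W=np.linalg.inv(c["camera_from_world"])
    if f: cv2.imwrite(f"pics/{f}.png",im)
    return im,np.array(c["camera_matrix"]),W
def ray(K,W,uv):
    uv=np.atleast_2d(uv).astype(float)
    d=np.c_[(uv[:,0]-K[0,2])/K[0,0],-(uv[:,1]-K[1,2])/K[1,1],-np.ones(len(uv))]
    return W[:3,3],d@W[:3,:3].T
def onz(K,W,uv,z):
    o,d=ray(K,W,uv); return o+d*((z-o[2])/d[:,2])[:,None]
def proj(K,W,p):
    p=np.atleast_2d(p); c=(p-W[:3,3])@W[:3,:3]
    return np.c_[K[0,2]+K[0,0]*c[:,0]/-c[:,2],K[1,2]-K[1,1]*c[:,1]/-c[:,2]]
def rot():
    s=get_state(); w,x,y,z=s["eef_rot"]; return s["tool_pos"],R.from_quat([x,y,z,w]).as_matrix()
def downR(yaw):
    """tool down; jaw axis (tool y) at angle yaw in world xy"""
    x=np.array([0,0,-1.]); y=np.array([np.cos(yaw),np.sin(yaw),0]); return np.c_[x,y,np.cross(x,y)]
def go(p,yaw):
    """print shift(mm) and turn (rad) in the current tool frame to reach p with jaw axis at yaw (mod pi, nearest)"""
    t,M=rot(); best=None
    cur=np.arctan2(M[1,1],M[0,1])
    yaw=cur+(yaw-cur+np.pi/2)%np.pi-np.pi/2
    rv=R.from_matrix(M.T@downR(yaw)).as_rotvec()
    print("shift mm",(M.T@(np.array(p)-t)*1000).round(1),"turn",rv.round(3),"dyaw",round(yaw-cur,3))
E
python3 - <<'E'
from h import *
im,K,W=cam("top")
c=im[170:310,190:420]; cv2.imwrite("pics/b.png",cv2.resize(c,None,fx=3.4,fy=3.4,interpolation=cv2.INTER_CUBIC))
print(rot()[1].round(3))
hsv=cv2.cvtColor(im,cv2.COLOR_BGR2HSV)
# modules: orange contacts excluded; white blobs
g=cv2.cvtColor(im,cv2.COLOR_BGR2GRAY)
print(g[195,388],g[170,350],g[239,375],g[250,295])
# cap disc: grey level ~?
m=(abs(g.astype(int)-int(g[260,295]))<14).astype(np.uint8)
E
```

```text
[[-0.     0.264 -0.965]
 [ 0.001 -0.965 -0.264]
 [-1.    -0.001 -0.   ]]
110 50 127 113
```

View pics/b.png

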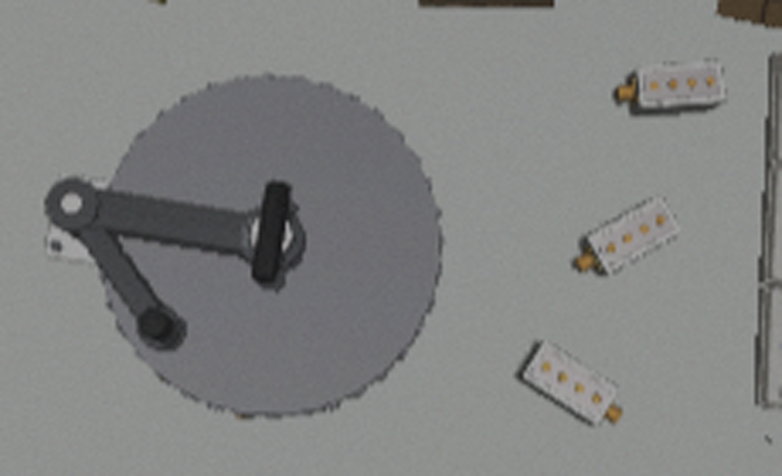

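```bash
python3 - <<'E'
from h import *
im,K,W=cam("top")
P=lambda u,z: onz(K,W,np.atleast_2d(u)/3.4+[190,170],z)[:,:2]*1000
print("hinge",P([72,204],.1)," peg",P([155,325],.15)," cap",P([272,245.5],.059)," cap r",P([[103,245],[441,245],[272,74],[272,417]],.059).round())
b=P([[279,184],[265,282]],.134); print("bar",b,b.mean(0),np.degrees(np.arctan2(*(b[0]-b[1])[::-1])))
for n,c in dict(A=[[640,67],[721,60],[724,101],[641,108]],B=[[589,238],[657,198],[680,234],[609,274]],C=[[543,341],[619,389],[600,424],[524,378]]).items():
    p=P(c,.034); e=p-np.roll(p,-1,0); L=np.linalg.norm(e,axis=1); d=p[1]+p[2]-p[0]-p[3]
    print(n,p.mean(0).round(1),L.round(1),np.degrees(np.arctan2(d[1],d[0])).round(1))
E
```

```text
hinge [[530.12613447 165.04182045]]  peg [[449.94274918 105.28323492]]  cap [[509.13423667  34.00063743]]  cap r [[508. 148.]
 [511. -81.]
 [628.  36.]
 [395.  32.]]
bar [[540.63420558  30.53475823]
 [478.46003734  38.36532162]] [509.54712146  34.45003992] -7.178355916112524
A [ 631.5 -256.1] [58.8 29.9 59.9 29.8] -84.0
B [ 522.2 -219.2] [56.6 29.6 58.2 28.4] -59.8
C [ 420.1 -173.5] [61.1 27.4 60.2 28.8] -121.0
```

```bash
python3 -c "
from h import *
go([.509,.034,.230],np.radians(-98.8))"
```

```text
shift mm [  12.3 -523.2 -499.9] turn [0.42  0.    0.001] dyaw -0.42
```

```bash
python3 -m creep '{"turn":[[0,0,0],[0.1,0,0],[0.2,0,0],[0.3,0,0],[0.42,0,0],[0.42,0,0],[0.42,0,0],[0.42,0,0],[0.42,0,0],[0.42,0,0],[0.42,0,0],[0.42,0,0]],"translation":[[10,-20,-20],[12,-60,-57],[12,-100,-95],[12,-140,-133],[12,-180,-171],[12,-220,-209],[12,-260,-247],[12,-300,-286],[12,-340,-324],[12,-380,-362],[12,-420,-400],[12,-460,-438]],"fingers":[-1,-1,-1,-1,-1,-1,-1,-1,-1,-1,-1,-1]}'; python3 -c "
from h import *
print(get_state()['q'])
go([.509,.034,.200],np.radians(-98.8))"
```

```text
time_s: 1.75
tool_pos: [0.4666, -0.0416, 0.2305]
eef_rot: [-0.054, 0.705, -0.054, -0.705]
ft_force: [0.8, -0.1, -0.0]
gripper_width: 0.0851
[-2.39419203e-01 -1.15398303e-01  1.98310940e+00  9.42808850e-04
  1.27335322e+00  1.48415948e+00]
shift mm [ 30.6 -81.1 -30.4] turn [ 0.001 -0.001  0.001] dyaw -0.001
```

```bash
python3 -m creep '{"turn":[[0,0,0],[0,0,0],[0,0,0],[0,0,0]],"translation":[[0,-40,-15],[0,-81,-30],[15,-81,-30],[15,-81,-30]],"fingers":[-1,-1,-0.5,-0.3]}'; python3 -c "
from h import *
cam('wrist','c')
print(get_state()['q'], get_state()['gripper_width'])"
```

```text
time_s: 2.25
tool_pos: [0.5068, 0.0337, 0.2134]
eef_rot: [0.054, -0.704, 0.054, 0.706]
ft_force: [-0.3, -0.2, 0.1]
gripper_width: 0.0555
[-7.27568187e-02 -5.22264086e-03  1.91075442e+00  2.52379558e-04
  1.23864421e+00  1.65145766e+00] 0.05515302440032571
```

View pics/c.png

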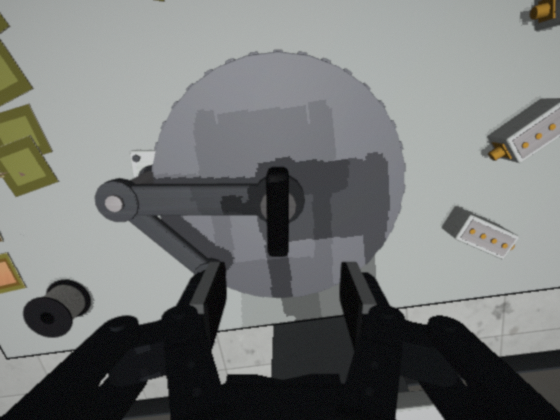

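```bash
python3 -c "
from h import *
im,K,W=cam('wrist')
b=onz(K,W,[[277.5,170],[277,252]],.134)*1000; print(b, b.mean(0), np.degrees(np.arctan2(*(b[0]-b[1])[1::-1])))
print('hinge',onz(K,W,[[117,201]],.1))
e=onz(K,W,[[154,190],[405,180],[278,51],[280,297]],.059);print(e)
"
```

```text
[[545.8223918   30.95580883 134.        ]
 [486.04938332  40.95574327 134.        ]] [515.93588756  35.95577605 134.        ] -9.49754135694059
hinge [[0.53425677 0.16394553 0.1       ]]
[[ 0.53047592  0.15049249  0.059     ]
 [ 0.50419066 -0.07958671  0.059     ]
 [ 0.6277387   0.0185192   0.059     ]
 [ 0.39914768  0.05312591  0.059     ]]
```

```bash
python3 -c "
from h import *
go([.512,.035,.118],np.radians(-99))"
```

```text
shift mm [96.9 -2.6 -4.1] turn [0.003 0.001 0.   ] dyaw -0.003
```

```bash
python3 -m creep '{"turn":[[0,0,0],[0,0,0],[0,0,0],[0,0,0],[0,0,0],[0,0,0],[0,0,0],[0,0,0],[0,0,0],[0,0,0]],"translation":[[30,-2,-4],[60,-2,-4],[85,-2,-4],[97,-2,-4],[97,-2,-4],[97,-2,-4],[97,-2,-4],[97,-2,-4],[97,-2,-4],[97,-2,-4]],"fingers":[-0.3,-0.3,-0.3,-0.3,1,1,1,1,1,1]}' 50;  python3 -c "
from h import *
print(get_state())
go([.512,.035,.118],np.radians(-99))"
```

```text
time_s: 3.6
tool_pos: [0.5131, 0.036, 0.1195]
eef_rot: [-0.056, 0.706, -0.053, -0.704]
ft_force: [0.4, 5.3, -0.8]
gripper_width: 0.015
{'time_s': 3.6, 'q': array([-0.06849372,  0.12537605,  1.96978212,  0.00405762,  1.04443031,
        1.65446312]), 'joint_vel': array([ 0.00050674, -0.00151477, -0.00177695, -0.00107097, -0.00058722,
       -0.000729  ]), 'effort': array([ -2.69528523, -31.6857326 , -26.18458807,  -1.13099266,
         0.03250761,   0.10723395]), 'tool_pos': array([0.51311913, 0.03599614, 0.11946591]), 'eef_rot': array([-0.0557087 ,  0.70570398, -0.05321579, -0.70430569]), 'ft_force': array([ 0.39326734,  5.26925523, -0.76443785]), 'torque': array([ 0.68447193, -0.05453114,  0.15431309]), 'gripper_width': 0.014958633735569618}
shift mm [1.5 1.2 1. ] turn [ 0.003 -0.002  0.004] dyaw -0.003
```

```bash
python3 -m creep '{"turn":[[-0.1,0,0],[-0.2,0,0],[-0.3,0,0],[-0.4,0,0],[-0.5,0,0],[-0.6,0,0],[-0.6,0,0]],"translation":[[-0.6,0,0],[-1.1,0,0],[-1.7,0,0],[-2.2,0,0],[-2.8,0,0],[-3.4,0,0],[-3.4,0,0]],"fingers":[1,1,1,1,1,1,1]}';  python3 -c "
from h import *
print(get_state())
"
```

```text
time_s: 4.47
tool_pos: [0.5131, 0.0365, 0.1229]
eef_rot: [0.155, 0.691, 0.157, -0.688]
ft_force: [0.8, 2.5, -5.1]
gripper_width: 0.0151
{'time_s': 4.475, 'q': array([-0.06790778,  0.11992814,  1.96825342,  0.00496575,  1.05104237,
        1.05521602]), 'joint_vel': array([-0.00061063,  0.00222889, -0.00233469, -0.00147058,  0.00231814,
        0.02658029]), 'effort': array([-1.47574425e+00, -3.39584506e+01, -2.82075548e+01, -4.44404064e-01,
        2.09419085e-01, -3.01946851e-02]), 'tool_pos': array([0.51307183, 0.03653438, 0.12293169]), 'eef_rot': array([ 0.15488919,  0.69089785,  0.15732825, -0.68841654]), 'ft_force': array([ 0.77204863,  2.48194884, -5.14122154]), 'torque': array([ 0.28532399, -0.09794915,  0.11792218]), 'gripper_width': 0.01512974024289423}
```

```bash
python3 -m creep '{"turn":[[-0.15,0,0],[-0.3,0,0],[-0.45,0,0],[-0.6,0,0],[-0.75,0,0],[-0.9,0,0],[-1.05,0,0],[-1.2,0,0],[-1.35,0,0],[-1.5,0,0],[-1.65,0,0],[-1.78,0,0]],"translation":[[-0.8,0,0],[-1.7,0,0],[-2.5,0,0],[-3.4,0,0],[-4.2,0,0],[-5,0,0],[-5.9,0,0],[-6.7,0,0],[-7.6,0,0],[-8.4,0,0],[-9.2,0,0],[-10,0,0]],"fingers":[1,1,1,1,1,1,1,1,1,1,1,1]}';  python3 -c "
from h import *
t,M=rot();print(get_state()['q'],np.degrees(np.arctan2(M[1,1],M[0,1])))
"
```

```text
time_s: 5.98
tool_pos: [0.5127, 0.0368, 0.1329]
eef_rot: [0.634, 0.314, 0.635, -0.31]
ft_force: [0.9, 1.5, -5.6]
gripper_width: 0.015
[-0.06786394  0.10509636  1.96303499  0.00586449  1.0716004  -0.7267301 ] 37.58930854018685
```

```bash
python3 -m creep '{"turn":[[0,0,0],[0,0,0],[0,0,0],[0,0,0],[0,0,0],[0,0,0],[0,0,0]],"translation":[[0,0,0],[0,0,0],[0,0,0],[-40,0,0],[-80,0,0],[-107,0,0],[-107,0,0]],"fingers":[-0.4,-0.4,-0.4,-0.4,-0.4,-0.4,-0.4]}';  python3 -c "
from h import *
t,M=rot();print(np.degrees(np.arctan2(M[1,1],M[0,1])))
go([.4535,.108,.240],np.radians(-54))
"
```

```text
time_s: 6.85
tool_pos: [0.5146, 0.0361, 0.2431]
eef_rot: [0.637, 0.315, 0.632, -0.31]
ft_force: [0.3, -0.5, 0.3]
gripper_width: 0.0599
37.54947672017762
shift mm [  2.8  -4.7 -94.3] turn [-1.544  0.009 -0.006] dyaw 1.544
```

```bash
python3 -m creep '{"turn":[[0.15,0,0],[0.3,0,0],[0.45,0,0],[0.6,0,0],[0.75,0,0],[0.9,0,0],[1.05,0,0],[1.2,0,0],[1.35,0,0],[1.5,0,0],[1.6,0,0],[1.6,0,0]],"translation":[[0,0,-15],[0,0,-30],[0,-1,-45],[0,-2,-60],[0,-3,-75],[0,-4,-90],[0,-5,-94],[0,-5,-94],[0,-5,-94],[0,-5,-94],[0,-5,-94],[0,-5,-94]],"fingers":[-0.4,-0.4,-0.4,-0.4,-0.4,-0.4,-0.4,-0.4,-0.4,-0.4,-0.4,-0.4]}';  python3 -c "
from h import *
t,M=rot();print(np.degrees(np.arctan2(M[1,1],M[0,1])))
go([.4535,.108,.240],np.radians(-54))
cam('wrist','d')
"
```

```text
time_s: 8.35
tool_pos: [0.4524, 0.1074, 0.241]
eef_rot: [0.217, 0.675, 0.219, -0.67]
ft_force: [0.6, -0.3, -0.8]
gripper_width: 0.06
-54.0846818809672
shift mm [ 1.   0.2 -1.2] turn [-0.001 -0.007 -0.   ] dyaw 0.001
```

View pics/d.png

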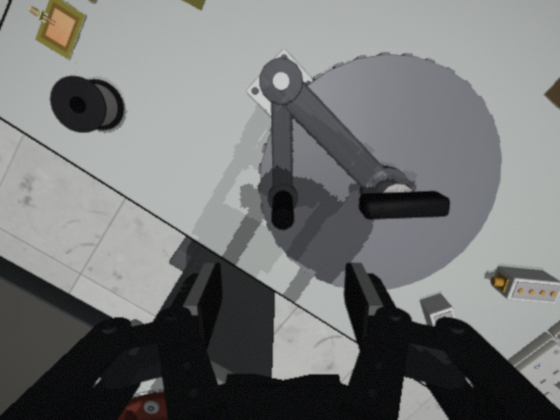

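```bash
python3 -c "
from h import *
im,K,W=cam('wrist')
print(onz(K,W,[[283,220]],.15),onz(K,W,[[281,81]],.1),proj(K,W,[[.4535,.108,.15],[.531,.166,.1]]))
"
```

```text
[[0.45243208 0.10733459 0.15      ]] [[0.53230649 0.16702688 0.1       ]] [[283.11772702 218.4043277 ]
 [281.08606797  83.23773631]]
```

```bash
python3 -m creep '{"turn":[[0,0,0],[0,0,0],[0,0,0],[0,0,0],[0,0,0],[0,0,0],[0,0,0],[0,0,0],[0,0,0]],"translation":[[40,0,-1],[80,0,-1],[108,0,-1],[118,0,-1],[118,0,-1],[118,0,-1],[118,0,-1],[118,0,-1],[118,0,-1]],"fingers":[-0.4,-0.4,-0.4,-0.4,1,1,1,1,1]}' 40; python3 -c "
from h import *
t,M=rot(); h=np.array([.532,.1665]); print(np.degrees(np.arctan2(M[1,1],M[0,1])))
r=t[:2]-h; print(np.linalg.norm(r),np.degrees(np.arctan2(r[1],r[0])))
# rows in tool frame for arc
for i in range(1,19):
    a=0.14*i; c,s=np.cos(a),np.sin(a); p=h+np.array([[c,-s],[s,c]])@r
    print(round(a,2),(M.T@np.r_[p-t[:2],0]*1000).round(0), p.round(3))
"
```

```text
time_s: 9.57
tool_pos: [0.4556, 0.1088, 0.1253]
eef_rot: [0.218, 0.676, 0.219, -0.669]
ft_force: [-0.9, 0.3, 7.0]
gripper_width: 0.0169
-54.0448978247772
0.09574526129333992 -142.9434630433686
0.14 [ 0. 13. -1.] [0.464 0.099]
0.28 [ 0. 26. -4.] [0.475 0.09 ]
0.42 [ 0. 39. -9.] [0.486 0.083]
0.56 [  0.  51. -16.] [0.498 0.077]
0.7 [  0.  61. -24.] [0.511 0.073]
0.84 [  0.  71. -33.] [0.524 0.071]
0.98 [  1.  79. -44.] [0.537 0.071]
1.12 [  1.  85. -56.] [0.551 0.073]
1.26 [  1.  90. -68.] [0.564 0.076]
1.4 [  1.  93. -81.] [0.576 0.081]
1.54 [  1.  94. -95.] [0.587 0.088]
1.68 [   1.   93. -108.] [0.598 0.097]
1.82 [   1.   90. -121.] [0.607 0.107]
1.96 [   2.   86. -134.] [0.614 0.118]
2.1 [   2.   80. -146.] [0.62 0.13]
2.24 [   2.   72. -157.] [0.625 0.142]
2.38 [   2.   63. -166.] [0.627 0.156]
2.52 [   2.   52. -175.] [0.628 0.169]
```

```bash
python3 -m creep '{"turn":[[-0.14,0,0],[-0.28,0,0],[-0.42,0,0],[-0.56,0,0],[-0.7,0,0],[-0.7,0,0]],"translation":[[0,13,-1],[0,27,-4],[0,40,-9],[0,52,-16],[0,63,-24],[0,63,-24]],"fingers":[1,1,1,1,1,1]}'; python3 -c "
from h import *
t,M=rot(); h=np.array([.5325,.168]); print(np.degrees(np.arctan2(M[1,1],M[0,1])))
r=t[:2]-h; print(np.linalg.norm(r),np.degrees(np.arctan2(r[1],r[0])))
for i in range(1,14):
    a=0.14*i; c,s=np.cos(a),np.sin(a); p=h+np.array([[c,-s],[s,c]])@r
    print(round(a,2),(M.T@np.r_[p-t[:2],0]*1000).round(0), p.round(3))
"
```

```text
time_s: 10.32
tool_pos: [0.5121, 0.0729, 0.1253]
eef_rot: [0.435, 0.561, 0.436, -0.553]
ft_force: [0.3, 5.5, 0.4]
gripper_width: 0.017
-13.971170039311627
0.09730126040370876 -102.12096062943967
0.14 [ 0. 14. -1.] [0.526 0.071]
0.28 [ 0. 27. -5.] [0.539 0.071]
0.42 [  0.  39. -10.] [0.553 0.073]
0.56 [  0.  51. -17.] [0.566 0.077]
0.7 [  1.  62. -25.] [0.578 0.082]
0.84 [  1.  71. -35.] [0.59  0.089]
0.98 [  1.  79. -46.] [0.6   0.098]
1.12 [  1.  86. -58.] [0.609 0.108]
1.26 [  1.  90. -70.] [0.617 0.119]
1.4 [  1.  93. -84.] [0.623 0.132]
1.54 [  2.  94. -97.] [0.627 0.145]
1.68 [   2.   93. -111.] [0.629 0.158]
1.82 [   2.   90. -124.] [0.63  0.172]
```

```bash
python3 -m creep '{"turn":[[-0.14,0,0],[-0.28,0,0],[-0.42,0,0],[-0.56,0,0],[-0.7,0,0],[-0.84,0,0],[-0.98,0,0],[-1.12,0,0],[-1.26,0,0],[-1.4,0,0],[-1.54,0,0],[-1.68,0,0]],"translation":[[0,14,-1],[0,27,-5],[0,39,-10],[0,51,-17],[0,62,-25],[0,71,-35],[0,79,-46],[0,86,-58],[0,90,-70],[0,93,-84],[0,94,-97],[0,93,-111]],"fingers":[1,1,1,1,1,1,1,1,1,1,1,1]}'; python3 -c "
from h import *
t,M=rot(); h=np.array([.5325,.168]); print(np.degrees(np.arctan2(M[1,1],M[0,1])))
r=t[:2]-h; print(np.linalg.norm(r),np.degrees(np.arctan2(r[1],r[0])),get_state()['q'])"
```

```text
time_s: 11.82
tool_pos: [0.6282, 0.1565, 0.1253]
eef_rot: [0.708, 0.048, 0.703, -0.045]
ft_force: [0.4, -3.3, -3.2]
gripper_width: 0.0169
82.47981033851197
0.09634551040567874 -6.840851999945506 [ 0.13482907  0.37500515  1.64709637  0.00252881  1.1128742  -1.30581426]
```

```bash
python3 -m creep '{"turn":[[0,0,0],[0,0,0],[0,0,0],[0,0,0],[0,0,0],[0,0,0],[0,0,0],[0,0,0]],"translation":[[0,0,0],[0,0,0],[0,0,0],[-40,0,0],[-80,0,0],[-115,0,0],[-115,60,0],[-115,110,0]],"fingers":[-0.4,-0.4,-0.4,-0.4,-0.4,-0.4,-0.4,-0.4]}';  python3 - <<'E'
from h import *
t,M=rot();print(t, M.round(2))
im,K,W=cam('top')
cv2.imwrite("pics/e.png",cv2.resize(im[90:310,140:440],None,fx=2.6,fy=2.6,interpolation=cv2.INTER_CUBIC))
E
```

```text
time_s: 12.82
tool_pos: [0.6429, 0.2659, 0.2428]
eef_rot: [0.709, 0.049, 0.702, -0.046]
ft_force: [-0.2, -0.0, -0.4]
gripper_width: 0.06
[0.64287462 0.26592804 0.24283613] [[ 0.01  0.13  0.99]
 [ 0.    0.99 -0.13]
 [-1.    0.01  0.01]]
```

View pics/e.png

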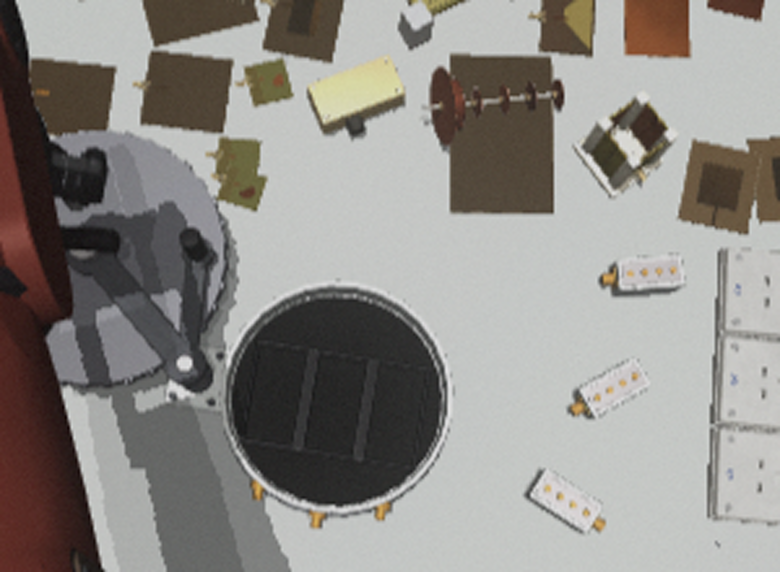

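```bash
python3 - <<'E'
from h import *
im,K,W=cam('top')
P=lambda u,z: onz(K,W,np.atleast_2d(u)/2.6+[140,90],z)[:,:2]*1000
print(P([339,399.5],.046),P([[226,399],[452,399],[339,285],[339,514]],.046).round(1))
g=cv2.cvtColor(im,cv2.COLOR_BGR2GRAY)
# dark interior
m=np.zeros_like(g); m[200:290,220:320]=(g[200:290,220:320]<60)*255
c=max(cv2.findContours(m,0,1)[0],key=cv2.contourArea); e=cv2.fitEllipse(c); print(e, onz(K,W,[e[0]],.046))
# ribs
r=P([[312,352],[299,447],[371,362],[361,458]],.020); print(r)
print([np.degrees(np.arctan2(*(r[i]-r[i+1])[::-1])) for i in (0,2)], r.mean(0))
f=P([[258,480],[317,513],[381,505]],.025); print(f)
E
```

```text
[[507.08947689  32.98943799]] [[506.  134.1]
 [509.1 -68.7]
 [611.8  34.7]
 [405.8  31.4]]
((268.818359375, 243.8279571533203), (78.41248321533203, 79.42964935302734), 89.81414794921875) [[0.50662813 0.03663573 0.046     ]]
[[553.32221355  58.51978897]
 [465.71332913  68.63032051]
 [544.86475876   3.80209314]
 [456.50818445  11.93814553]]
[np.float64(-6.583115478113557), np.float64(-5.261075216511725)] [505.10212147  35.72258704]
[[435.27657515 104.81253513]
 [406.56852647  51.03454945]
 [414.38125743  -6.51891142]]
```

```bash
python3 -c "
from h import *
go([.511,.036,.25],np.radians(81))"
```

```text
shift mm [ -11.  -248.5  -99.8] turn [ 0.029  0.007 -0.007] dyaw -0.029
```

```bash
python3 -m creep '{"turn":[[0,0,0],[0.03,0,0],[0.03,0.007,-0.007],[0.03,0.007,-0.007],[0.03,0.007,-0.007],[0.03,0.007,-0.007],[0.03,0.007,-0.007]],"translation":[[-11,-50,-20],[-11,-100,-40],[-11,-150,-60],[-11,-200,-80],[-11,-240,-96],[-11,-248,-100],[-11,-248,-100]],"fingers":[-0.4,-0.4,-0.4,-0.4,-0.4,-0.4,-0.4]}';  python3 - <<'E'
from h import *
t,M=rot();print(t)
im,K,W=cam('wrist','f')
im,K,W=cam('top','f_top')
E
```

```text
time_s: 13.8
tool_pos: [0.5109, 0.036, 0.2504]
eef_rot: [0.705, 0.057, 0.704, -0.056]
ft_force: [-0.2, -0.0, -0.0]
gripper_width: 0.06
[0.5109017  0.03595793 0.25041135]
```

View pics/f.png

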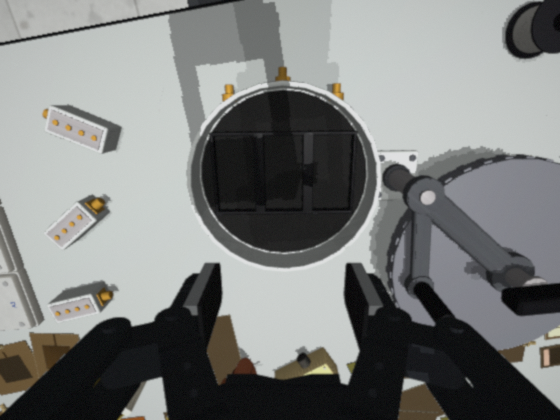

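```bash
python3 - <<'E'
from h import *
im,K,W=cam('wrist')
q=onz(K,W,[[215.5,135],[352,132],[352,209],[216.5,211.5]],.020)[:,:2]*1000
print(q.round(1),np.linalg.norm(q-np.roll(q,-1,0),axis=1).round(1),q.mean(0))
for a,b in((1,2),(0,3)): print(np.degrees(np.arctan2(*(q[b]-q[a])[::-1])))
for a,b in((0,1),(3,2)): print(np.degrees(np.arctan2(*(q[b]-q[a])[::-1]))-90)
r=onz(K,W,[[188,175],[382,175],[284,81],[284,268]],.046)[:,:2]*1000;print(r.round(1),(r[:2].mean(0)+r[2:].mean(0))/2)
g=cv2.cvtColor(im,cv2.COLOR_BGR2GRAY);
m=(g>150).astype(np.uint8)
# modules, wrist view: top corners by eye
for n,c in dict(C=[[49,106],[107,129],[104,152],[46,129]],B=[[80,202],[97,217],[63,249],[46,234]],A=[[51,299],[96,290],[101,311],[55,321]]).items():
    p=onz(K,W,c,.034)[:,:2]*1000; d=p[1]+p[2]-p[0]-p[3]; print(n,p.mean(0).round(1),np.linalg.norm(p-np.roll(p,-1,0),axis=1).round(1),np.degrees(np.arctan2(d[1],d[0])))
E
```

```text
[[451.7 -28.5]
 [472.4 121. ]
 [561.7 112.9]
 [539.1 -47.3]] [150.9  89.6 161.7  89.4] [506.2397131   39.52430376]
-5.216856545316775
-12.123417147897644
-7.890705530775591
-8.017741680701903
[[486.4 -61.2]
 [519.3 143.5]
 [410.5  54.7]
 [612.6  22.6]] [507.21155782  39.8780612 ]
C [ 421.9 -169. ] [60.6 25.3 62.  24.6] 58.186142016717675
B [ 525.3 -214.5] [24.2 62.8 25.  61.8] 31.2419041815118
A [ 629.6 -248.4] [60.6 30.9 64.1 33.1] 93.96070469854128
```

```bash
python3 -c "
from h import *
go([.422,-.171,.16],np.radians(-31.4))"
```

```text
shift mm [  90.1 -219.7  -55.8] turn [-1.18e+00  1.00e-03 -0.00e+00] dyaw 1.18
```

```bash
python3 -m creep '{"turn":[[0.165,0,0],[0.33,0,0],[0.495,0,0],[0.66,0,0],[0.825,0,0],[0.99,0,0],[1.155,0,0],[1.32,0,0],[1.485,0,0],[1.65,0,0],[1.815,0,0],[1.96,0,0]],"translation":[[0,-20,-5],[0,-40,-10],[0,-60,-15],[0,-80,-20],[0,-100,-25],[0,-120,-30],[0,-140,-35],[0,-160,-40],[20,-180,-45],[40,-200,-50],[70,-220,-56],[90,-220,-56]],"fingers":[-1,-1,-1,-1,-1,-1,-1,-1,-1,-1,-1,-1]}';  python3 - <<'E'
from h import *
t,M=rot();print(t,np.degrees(np.arctan2(M[1,1],M[0,1])))
im,K,W=cam('wrist','g')
E
```

```text
time_s: 15.45
tool_pos: [0.4217, -0.1714, 0.1588]
eef_rot: [-0.345, -0.617, -0.345, 0.617]
ft_force: [-0.5, 1.1, -0.0]
gripper_width: 0.0855
[ 0.42173322 -0.17139941  0.15879608] -31.604189637143794
```

View pics/g.png

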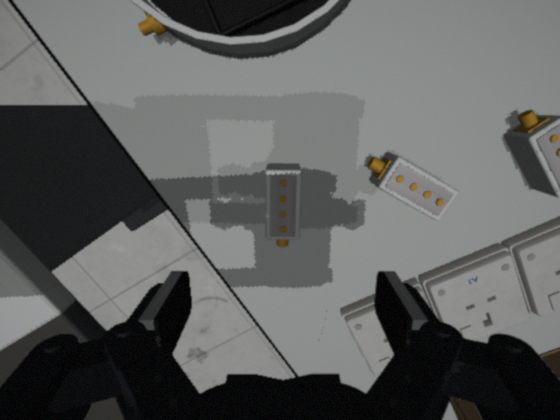

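```bash
python3 - <<'E'
from h import *
im,K,W=cam('wrist')
def rep(n,c):
    p=onz(K,W,c,.034)[:,:2]*1000; d=p[1]+p[2]-p[0]-p[3]; print(n,p.mean(0).round(1),np.linalg.norm(p-np.roll(p,-1,0),axis=1).round(1),np.degrees(np.arctan2(d[1],d[0])).round(1))
    return p.mean(0)
c=rep('C',[[268,240],[267,173],[299,173],[300,240]])
rep('B',[[398,157],[458,192],[440,219],[379,184]])
go([c[0]/1000,c[1]/1000,.028],np.radians(-31.6))
E
```

```text
C [ 419.5 -170.7] [58.7 25.8 58.7 27.6] 59.0
B [ 522.4 -215. ] [59.6 26.  62.  25.5] -60.7
shift mm [129.5   0.3   1.4] turn [ 0.006 -0.001  0.006] dyaw -0.006
```

```bash
python3 -m creep '{"turn":[[0,0,0],[0,0,0],[0,0,0],[0,0,0],[0,0,0],[0,0,0],[0,0,0],[0,0,0],[0,0,0],[0,0,0],[0,0,0]],"translation":[[50,0,1],[90,0,1],[120,0,1],[131,0,1],[131,0,1],[131,0,1],[131,0,1],[131,0,1],[131,0,1],[131,0,1],[131,0,1]],"fingers":[-1,-1,-1,-1,1,1,1,1,1,1,1]}' 60;  python3 -m creep '{"turn":[[0,0,0],[0,0,0],[0,0,0],[0,0,0]],"translation":[[-30,0,0],[-60,0,0],[-100,0,0],[-100,0,0]],"fingers":[1,1,1,1]}';python3 - <<'E'
from h import *
t,M=rot();print(t,np.degrees(np.arctan2(M[1,1],M[0,1])))
im,K,W=cam('wrist','i')
go([.5198,.0919,.13],np.radians(-98.5))
E
```

```text
time_s: 16.92
tool_pos: [0.4209, -0.1711, 0.0281]
eef_rot: [-0.346, -0.616, -0.348, 0.616]
ft_force: [-0.8, 1.0, 7.0]
gripper_width: 0.0287
time_s: 17.42
tool_pos: [0.4236, -0.1729, 0.1316]
eef_rot: [0.348, 0.618, 0.345, -0.615]
ft_force: [0.4, -0.5, -0.6]
gripper_width: 0.029
[ 0.42358349 -0.17287224  0.1315708 ] -31.257368740518167
shift mm [  -0.3  -53.3 -276.3] turn [ 1.174e+00 -2.000e-03 -1.000e-03] dyaw -1.174
```

View pics/i.png

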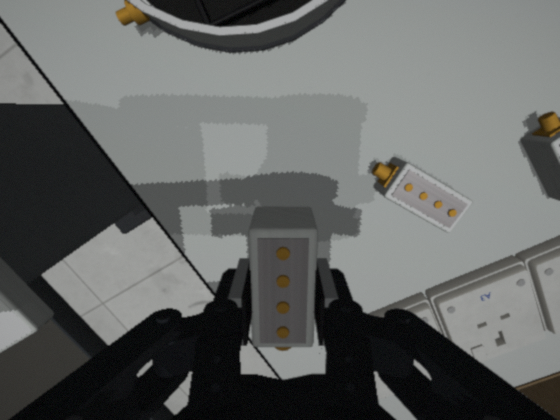

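```bash
cat >> h.py <<'E'
def held(c,top=.006):
    """centre and heading of the held module's top face in tool mm, from 4 corner pixels"""
    im,K,W=cam('wrist'); t,M=rot()
    p=onz(K,W,c,t[2]+top); q=(p-t)@M*1000; print(q.round(1),q.mean(0).round(1),np.linalg.norm(q-np.roll(q,-1,0),axis=1).round(1))
E
python3 -c "
from h import *
held([[258,237],[307,237],[314,347],[252,347]])"
```

```text
[[ -6.   -9.5 -26.1]
 [ -6.   11.7 -26.1]
 [ -6.1  16.5  32.3]
 [ -6.  -13.9  32.2]] [-6.   1.2  3.1] [21.2 58.5 30.4 58.5]
```

```bash
python3 -m creep '{"turn":[[0.12,0,0],[0.24,0,0],[0.36,0,0],[0.48,0,0],[0.6,0,0],[0.72,0,0],[0.84,0,0],[0.96,0,0],[1.08,0,0],[1.17,0,0],[1.17,0,0],[1.17,0,0]],"translation":[[0,-2,-15],[0,-8,-45],[0,-14,-75],[0,-20,-105],[0,-26,-135],[0,-32,-165],[0,-38,-195],[0,-44,-225],[0,-50,-255],[0,-53,-276],[0,-53,-276],[0,-53,-276]],"fingers":[1,1,1,1,1,1,1,1,1,1,1,1]}';python3 - <<'E'
from h import *
t,M=rot();print(t,np.degrees(np.arctan2(M[1,1],M[0,1])))
im,K,W=cam('wrist','j')
go([.5218,.0919,.037],np.radians(-98.5))
E
```

```text
time_s: 19.02
tool_pos: [0.5171, 0.0918, 0.1265]
eef_rot: [0.051, -0.703, 0.05, 0.707]
ft_force: [-1.0, 1.0, -1.4]
gripper_width: 0.0284
[0.51705552 0.09180551 0.12650235] -98.23151281894366
shift mm [89.9 -0.9 -4.8] turn [0.004 0.005 0.001] dyaw -0.004
```

View pics/j.png

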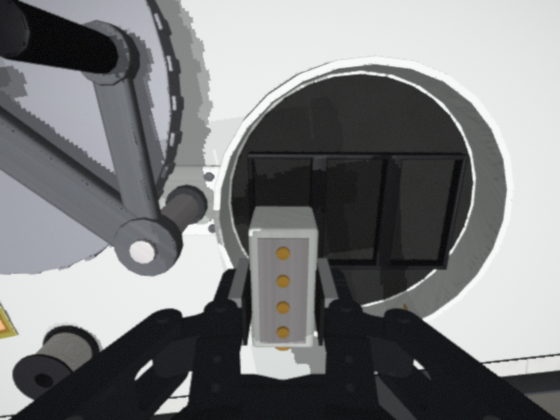

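```bash
python3 - <<'E'
from h import *
im,K,W=cam('wrist')
cv2.imwrite("pics/j2.png",cv2.convertScaleAbs(cv2.resize(im[130:290,200:480],None,fx=2.8,fy=2.8,interpolation=cv2.INTER_CUBIC),alpha=2.5,beta=-20))
E
```

```text
(no output)
```

View pics/j2.png

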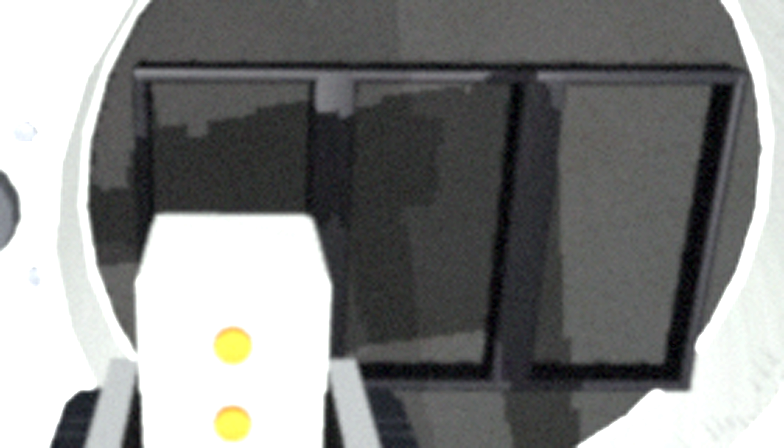

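```bash
python3 - <<'E'
from h import *
im,K,W=cam('wrist')
px=np.array([[560,80],[727,80],[688,380],[532,380],[354,80],[523,80],[497,380],[316,80]])/2.8+[200,130]
w=onz(K,W,px,.020)[:,:2]*1000
b=np.array([[38,-34],[38,-78],[-50,-78],[-50,-34],[38,22],[38,-22],[-50,-22],[38,34]],float)
A=w-w.mean(0);B=b-b.mean(0);U,S,V=np.linalg.svd(A.T@B);Rm=U@V
t=w.mean(0)-Rm@b.mean(0);print("pot",t,np.degrees(np.arctan2(Rm[1,0],Rm[0,0])), "scale",S.sum()/(B**2).sum()); print((w-(b@Rm.T+t)).round(1))
held([[252,235],[315,235],[318,347],[250,347]])
E
```

```text
pot [512.34345656  36.11319116] -7.805933901480327 scale 1.0113183649392996
[[ 0.8  1.7]
 [ 0.3  1.2]
 [-1.7 -1.7]
 [-1.   0.8]
 [ 1.2  0.6]
 [ 0.6 -0.4]
 [-1.1 -0.8]
 [ 1.  -1.3]]
[[ -6.  -13.1 -27.4]
 [ -6.1  13.7 -27.4]
 [ -5.9  16.9  31.1]
 [ -5.9 -15.9  31.1]] [-6.   0.4  1.9] [26.8 58.6 32.9 58.6]
```

```bash
python3 -m creep '{"turn":[[0,0,0],[0,0,0],[0,0,0],[0,0,0],[0,0,0],[0,0,0],[0,0,0]],"translation":[[15,0,-5.3],[40,-0.4,-5.3],[65,-0.4,-5.3],[80,-0.4,-5.3],[85,-0.4,-5.3],[88,-0.4,-5.3],[88,-0.4,-5.3]],"fingers":[1,1,1,1,1,1,1]}';python3 - <<'E'
from h import *
go([.5223,.0913,.036],np.radians(-98.2)); print(get_state()['tool_pos'])
E
```

```text
time_s: 20.1
tool_pos: [0.5239, 0.0913, 0.0405]
eef_rot: [0.052, -0.705, 0.051, 0.706]
ft_force: [-0.6, 0.2, -0.2]
gripper_width: 0.0285
shift mm [4.5 0.3 1.6] turn [-0.002  0.001  0.002] dyaw 0.002
[0.52392523 0.09132553 0.04049029]
```

```bash
python3 -m creep '{"turn":[[0,0,0],[0,0,0],[0,0,0],[0,0,0]],"translation":[[2,0.3,1.5],[4,0.3,1.5],[6,0.3,1.5],[6,0.3,1.5]],"fingers":[1,1,1,1]}'
```

```text
time_s: 20.6
tool_pos: [0.5227, 0.0913, 0.0362]
eef_rot: [0.052, -0.705, 0.051, 0.706]
ft_force: [-3.6, -0.8, 9.6]
gripper_width: 0.029
```

Module touches the floor (9.6 N). Release and lift.

```bash
python3 -m creep '{"turn":[[0,0,0],[0,0,0],[0,0,0],[0,0,0],[0,0,0],[0,0,0],[0,0,0],[0,0,0]],"translation":[[0,0,0],[0,0,0],[0,0,0],[0,0,0],[-20,0,0],[-60,0,0],[-110,0,0],[-150,0,0]],"fingers":[0.1,0.1,0.1,0.1,0.1,0.1,-0.2,-0.5]}';python3 - <<'E'
from h import *
t,M=rot();print(t)
im,K,W=cam('wrist')
cv2.imwrite("pics/k.png",im)
cv2.imwrite("pics/k2.png",cv2.convertScaleAbs(cv2.resize(im[60:300,120:460],None,fx=2.2,fy=2.2,interpolation=cv2.INTER_CUBIC),alpha=1.6,beta=0))
E
```

```text
time_s: 21.6
tool_pos: [0.5233, 0.0911, 0.1881]
eef_rot: [0.052, -0.705, 0.051, 0.705]
ft_force: [0.5, 0.3, 0.3]
gripper_width: 0.0639
[0.52327308 0.09106694 0.1880912 ]
```

View pics/k2.png

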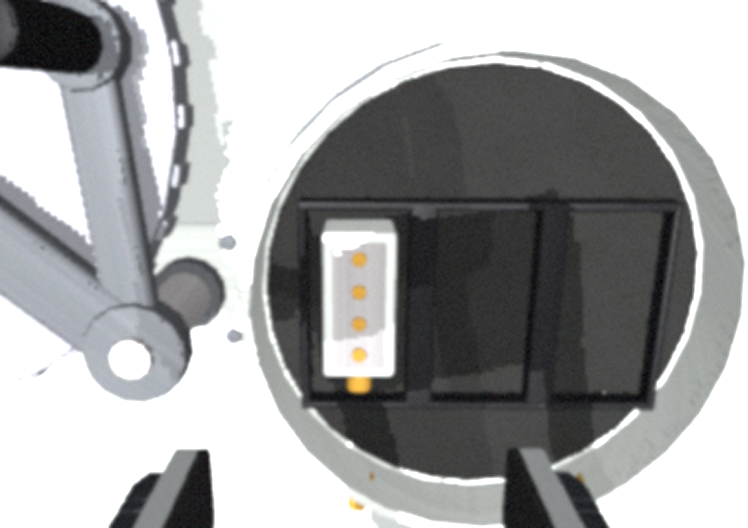

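```bash
python3 - <<'E'
from h import *
im,K,W=cam('wrist')
s=lambda a:np.array(a)/2.2+[120,60]
w=onz(K,W,s([[569,210],[670,210],[647,398],[553,398],[435,210],[544,210],[528,398],[412,210],[408,398]]),.020)[:,:2]*1000
b=np.array([[38,-34],[38,-78],[-50,-78],[-50,-34],[38,22],[38,-22],[-50,-22],[38,34],[-50,34]],float)
A=w-w.mean(0);B=b-b.mean(0);U,S,V=np.linalg.svd(A.T@B);Rm=U@V
t=w.mean(0)-Rm@b.mean(0);print("pot",t,np.degrees(np.arctan2(Rm[1,0],Rm[0,0])), "scale",S.sum()/(B**2).sum()); print((w-(b@Rm.T+t)).round(1))
m=onz(K,W,s([[322,232],[397,230],[398,379],[322,379]]),.042)[:,:2]*1000
print(((m-t)@Rm).round(1),((m-t)@Rm).mean(0))
E
```

```text
pot [516.50012437  35.39744694] -8.092790605537669 scale 1.0059035265096476
[[ 0.1 -0.1]
 [-0.1  0.2]
 [-0.4 -0.4]
 [-0.2 -0.1]
 [ 0.6  1.9]
 [-0.1 -1.3]
 [-0.2 -0.3]
 [ 0.4 -0.1]
 [ 0.   0.2]]
[[ 32.7  72. ]
 [ 33.4  41.5]
 [-31.6  40.3]
 [-31.5  73.4]] [ 0.73466831 56.80217337]
```

```bash
python3 -c "
from h import *
go([.524,-.2155,.16],np.radians(-150.3))"
```

```text
shift mm [ 31.5 304.1 -41.1] turn [ 0.907 -0.007  0.008] dyaw -0.907
```

```bash
python3 -m creep '{"turn":[[0.1,0,0],[0.2,0,0],[0.3,0,0],[0.4,0,0],[0.5,0,0],[0.6,0,0],[0.7,0,0],[0.8,0,0],[0.91,0,0],[0.91,0,0]],"translation":[[0,35,-5],[0,70,-10],[0,105,-15],[0,140,-20],[0,175,-25],[0,210,-30],[0,250,-35],[10,285,-38],[31,304,-41],[31,304,-41]],"fingers":[-1,-1,-1,-1,-1,-1,-1,-1,-1,-1]}';  python3 - <<'E'
from h import *
t,M=rot();print(t,np.degrees(np.arctan2(M[1,1],M[0,1])),get_state()['q'])
im,K,W=cam('wrist','l')
E
```

```text
time_s: 22.95
tool_pos: [0.5217, -0.2155, 0.1573]
eef_rot: [-0.359, 0.611, -0.354, -0.61]
ft_force: [-0.2, 0.2, 0.3]
gripper_width: 0.0857
[ 0.5217026  -0.21546574  0.15728751] -150.53978932079593 [-0.51968366  0.17632918  1.83023895  0.0077525   1.13354466  2.10444584]
```

View pics/l.png

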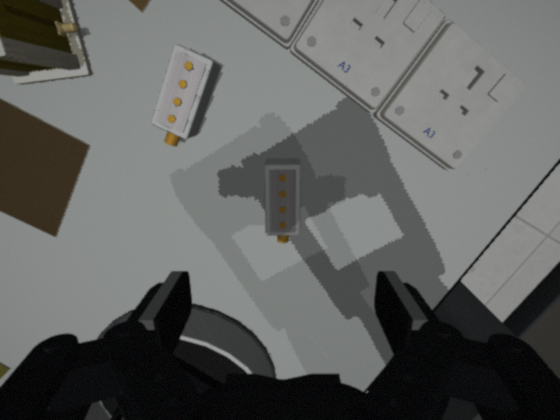

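```bash
cat >> h.py <<'E'
def dots(n='wrist',z=.034,box=None):
    """orange blobs: centroid px, area, world xy (mm) at height z"""
    im,K,W=cam(n); h=cv2.cvtColor(im,cv2.COLOR_BGR2HSV)
    m=cv2.inRange(h,(10,110,70),(28,255,255)); k,_,st,ce=cv2.connectedComponentsWithStats(m)
    for i in range(1,k):
        if st[i,4]<4 or (box and not(box[0]<ce[i][0]<box[2] and box[1]<ce[i][1]<box[3])): continue
        print(ce[i].round(1),st[i,4],(onz(K,W,[ce[i]],z)[0,:2]*1000).round(1))
E
python3 - <<'E'
from h import *
dots(box=(130,40,320,260))
im,K,W=cam('wrist')
c=onz(K,W,[[266,165],[299,165],[298.5,237],[266.5,237]],.034).mean(0);print(c)
go([c[0],c[1],.0265],np.radians(-150.5))
E
```

```text
[190.4  65.6] 48 [ 635.6 -274.6]
[184.7  83.8] 43 [ 634.1 -261. ]
[178.9 101.2] 44 [ 632.9 -247.5]
[173.2 118.1] 38 [ 631.8 -234. ]
[173.6 138.7] 122 [ 625.3 -219.7]
[283.5 177.4] 33 [ 534.5 -235.5]
[283.5 193.5] 32 [ 527.8 -223.6]
[283.6 209.2] 30 [ 521.  -211.7]
[283.6 224.4] 30 [ 514.2 -199.8]
[283.5 237.9] 62 [ 508.1 -188.8]
[ 0.52562917 -0.2161449   0.034     ]
shift mm [133.8   0.5  -1.9] turn [ 0.002 -0.002  0.01 ] dyaw -0.002
```

```bash
python3 -m creep '{"turn":[[0,0,0],[0,0,0],[0,0,0],[0,0,0],[0,0,0],[0,0,0],[0,0,0],[0,0,0],[0,0,0],[0,0,0],[0,0,0]],"translation":[[50,0,-2],[90,0,-2],[120,0,-2],[131,0,-2],[131,0,-2],[131,0,-2],[131,0,-2],[131,0,-2],[131,0,-2],[131,0,-2],[131,0,-2]],"fingers":[-1,-1,-1,-1,1,1,1,1,1,1,1]}' 60;  python3 -m creep '{"turn":[[0,0,0],[0,0,0],[0,0,0],[0,0,0]],"translation":[[-30,0,0],[-60,0,0],[-100,0,0],[-100,0,0]],"fingers":[1,1,1,1]}';python3 - <<'E'
from h import *
t,M=rot();print(t,np.degrees(np.arctan2(M[1,1],M[0,1])))
dots(z=t[2]+.006,box=(240,200,325,360))
go([.5123,.0361,.13],np.radians(-98.2))
E
```

```text
time_s: 24.48
tool_pos: [0.5277, -0.2169, 0.0313]
eef_rot: [-0.358, 0.615, -0.353, -0.608]
ft_force: [0.2, 0.2, 5.9]
gripper_width: 0.0287
time_s: 24.98
tool_pos: [0.5289, -0.2185, 0.135]
eef_rot: [-0.358, 0.618, -0.353, -0.605]
ft_force: [0.4, -0.6, -1.8]
gripper_width: 0.0283
[ 0.52891199 -0.21851794  0.13504191] -150.36585299139406
[282.5 249.3] 121 [ 539.1 -236.5]
[282.5 276.9] 109 [ 532.4 -224.8]
[282.5 303. ] 101 [ 525.8 -213.1]
[282.5 327.5] 91 [ 519.2 -201.5]
[282.3 343.2] 35 [ 514.9 -193.6]
shift mm [   2.3 -112.4  227.9] turn [-0.911 -0.014  0.009] dyaw 0.911
```

```bash
python3 -m creep '{"turn":[[-0.1,0,0],[-0.2,0,0],[-0.3,0,0],[-0.4,0,0],[-0.5,0,0],[-0.6,0,0],[-0.7,0,0],[-0.8,0,0],[-0.91,-0.014,0.009],[-0.91,-0.014,0.009],[-0.91,-0.014,0.009]],"translation":[[0,-8,15],[0,-20,40],[0,-34,68],[0,-48,96],[0,-62,124],[0,-76,152],[0,-90,180],[0,-104,210],[2,-112,228],[2,-112,228],[2,-112,228]],"fingers":[1,1,1,1,1,1,1,1,1,1,1]}';python3 - <<'E'
from h import *
t,M=rot();print(t)
dots(z=t[2]+.0027,box=(240,200,325,360))
go([.5118,.0362,.042],np.radians(-98.2))
E
```

```text
time_s: 26.4
tool_pos: [0.5109, 0.0357, 0.1288]
eef_rot: [0.051, -0.704, 0.051, 0.706]
ft_force: [0.1, -1.2, -1.9]
gripper_width: 0.0283
[0.51085851 0.03565239 0.12878769]
[282.5 249. ] 124 [530.1  33.1]
[282.5 276.5] 117 [516.5  35.1]
[282.5 302.4] 109 [502.8  37.1]
[282.5 326.9] 102 [489.1  39.1]
[282.7 343.8] 33 [479.1  40.5]
shift mm [87.2 -0.9 -0.6] turn [-0.002  0.002 -0.   ] dyaw 0.002
```

```bash
python3 -m creep '{"turn":[[0,0,0],[0,0,0],[0,0,0],[0,0,0],[0,0,0],[0,0,0],[0,0,0]],"translation":[[15,0,0],[40,-0.9,-0.6],[65,-0.9,-0.6],[78,-0.9,-0.6],[84,-0.9,-0.6],[86,-0.9,-0.6],[86,-0.9,-0.6]],"fingers":[1,1,1,1,1,1,1]}';python3 - <<'E'
from h import *
go([.5118,.0362,.0393],np.radians(-98.2))
E
```

```text
time_s: 27.32
tool_pos: [0.5125, 0.0361, 0.0439]
eef_rot: [0.051, -0.705, 0.051, 0.705]
ft_force: [0.4, -0.1, -2.2]
gripper_width: 0.0285
shift mm [4.6 0.  0.7] turn [-0.002  0.001 -0.   ] dyaw 0.002
```

```bash
python3 -m creep '{"turn":[[0,0,0],[0,0,0],[0,0,0],[0,0,0]],"translation":[[2,0,0.7],[4,0,0.7],[6,0,0.7],[6,0,0.7]],"fingers":[1,1,1,1]}'
```

```text
time_s: 27.82
tool_pos: [0.5121, 0.0362, 0.0394]
eef_rot: [0.051, -0.705, 0.051, 0.706]
ft_force: [-4.2, 0.1, 9.0]
gripper_width: 0.0283
```

```bash
python3 -m creep '{"turn":[[0,0,0],[0,0,0],[0,0,0],[0,0,0],[0,0,0],[0,0,0],[0,0,0],[0,0,0]],"translation":[[0,0,0],[0,0,0],[0,0,0],[0,0,0],[-20,0,0],[-60,0,0],[-110,0,0],[-145,0,0]],"fingers":[0.1,0.1,0.1,0.1,0.1,0.1,-0.2,-0.5]}';python3 - <<'E'
from h import *
t,M=rot();print(t)
dots(z=.042,box=(100,60,460,330))
print('top');dots('top',z=.034,box=(250,150,460,330))
go([.632,-.2545,.16],np.radians(6))
E
```

```text
time_s: 28.82
tool_pos: [0.513, 0.0362, 0.1867]
eef_rot: [-0.051, 0.706, -0.051, -0.705]
ft_force: [0.7, 0.2, 0.8]
gripper_width: 0.0638
[0.51303775 0.03624164 0.18674213]
[218.6 175.7] 29 [542.3  89.1]
[283.  178.4] 25 [531.6  33.3]
[219.5 191. ] 26 [528.6  91.2]
[283.  193.2] 23 [518.3  35.3]
[220.2 205.2] 24 [515.4  93.3]
[283.  207.7] 24 [504.8  37.3]
[221.  219.6] 23 [501.7  95.4]
[283.  221.8] 23 [491.3  39.3]
[225.4 233.4] 86 [487.8  94.1]
[283.  235.5] 73 [477.8  41.3]
[336.6 290.6] 5 [411.6  -2.8]
[282.3 303.4] 7 [404.8  52.7]
top
[458.7 155.7] 11 [ 733.  -429.1]
[374.3 196.6] 20 [ 625.9 -216.6]
[387.5 194.5] 4 [ 631.8 -248.9]
[268.  250.2] 4 [492.6  38.3]
[266.8 257.8] 19 [474.8  40.8]
[286.8 285.5] 20 [411.4  -6.8]
shift mm [  31.1  270.8 -156.5] turn [ 1.321 -0.008  0.006] dyaw -1.321
```

```bash
python3 -m creep '{"turn":[[-0.165,0,0],[-0.33,0,0],[-0.495,0,0],[-0.66,0,0],[-0.825,0,0],[-0.99,0,0],[-1.155,0,0],[-1.32,0,0],[-1.485,0,0],[-1.65,0,0],[-1.82,0,0],[-1.82,0,0]],"translation":[[0,28,-16],[0,56,-32],[0,84,-48],[0,112,-64],[0,140,-80],[0,168,-96],[0,196,-112],[0,224,-128],[0,252,-144],[10,271,-157],[30,271,-157],[30,271,-157]],"fingers":[-1,-1,-1,-1,-1,-1,-1,-1,-1,-1,-1,-1]}';  python3 - <<'E'
from h import *
t,M=rot();print(t,np.degrees(np.arctan2(M[1,1],M[0,1])),get_state()['q'])
dots(box=(200,100,360,330))
go([.634,-.254,.03],np.radians(5.5))
E
```

```text
time_s: 30.42
tool_pos: [0.6301, -0.2539, 0.1568]
eef_rot: [0.525, 0.475, 0.525, -0.473]
ft_force: [-0.5, 0.2, -0.1]
gripper_width: 0.0858
[ 0.63008324 -0.25388924  0.15682749] 5.833877772716647 [-0.48780266  0.40484104  1.54182501  0.00379044  1.19375303 -0.59101985]
[285.7 162.2] 225 [ 628.9 -216.5]
[285.7 184.8] 32 [ 630.9 -235. ]
[285.5 200.6] 31 [ 632.1 -248.4]
[285.5 216.5] 32 [ 633.5 -262.3]
[285.4 231.3] 29 [ 634.8 -275.7]
[344.5 293.4] 909 [ 695.1 -331.3]
shift mm [128.4   2.4   0.4] turn [ 0.005 -0.001 -0.005] dyaw -0.005
```

```bash
python3 -m creep '{"turn":[[0,0,0],[0,0,0],[0,0,0],[0,0,0],[0,0,0],[0,0,0],[0,0,0],[0,0,0],[0,0,0],[0,0,0],[0,0,0]],"translation":[[50,2.5,1],[90,2.5,1],[118,2.5,1],[129,2.5,1],[129,2.5,1],[129,2.5,1],[129,2.5,1],[129,2.5,1],[129,2.5,1],[129,2.5,1],[129,2.5,1]],"fingers":[-1,-1,-1,-1,1,1,1,1,1,1,1]}' 60;  python3 -m creep '{"turn":[[0,0,0],[0,0,0],[0,0,0],[0,0,0]],"translation":[[-30,0,0],[-60,0,0],[-100,0,0],[-100,0,0]],"fingers":[1,1,1,1]}';python3 - <<'E'
from h import *
t,M=rot();print(t,np.degrees(np.arctan2(M[1,1],M[0,1])))
dots(z=t[2]+.0035,box=(240,180,325,360))
go([.5043,-.0193,.14],np.radians(81.8))
E
```

```text
time_s: 31.85
tool_pos: [0.6358, -0.2554, 0.0317]
eef_rot: [0.527, 0.476, 0.522, -0.472]
ft_force: [-0.1, 0.6, 6.1]
gripper_width: 0.0283
time_s: 32.35
tool_pos: [0.6375, -0.2568, 0.1361]
eef_rot: [0.53, 0.477, 0.519, -0.471]
ft_force: [0.7, -1.0, -1.1]
gripper_width: 0.0285
[ 0.63752531 -0.25679121  0.13610026] 5.790384000966945
[282.4 198.7] 513 [ 632.8 -213.8]
[282.3 214.8] 130 [ 633.4 -220.8]
[282.7 247.8] 123 [ 635.2 -236.2]
[282.6 275.3] 117 [ 636.5 -249.8]
[282.6 301. ] 106 [ 637.8 -263.4]
[282.7 325.7] 97 [ 639.3 -277.1]
shift mm [  -8.7 -106.9 -248.7] turn [-1.327  0.01  -0.007] dyaw 1.327
```

```bash
python3 -m creep '{"turn":[[-0.12,0,0],[-0.24,0,0],[-0.36,0,0],[-0.48,0,0],[-0.6,0,0],[-0.72,0,0],[-0.84,0,0],[-0.96,0,0],[-1.08,0,0],[-1.2,0.005,0],[-1.325,0.01,-0.007],[-1.325,0.01,-0.007]],"translation":[[0,-5,-12],[0,-15,-35],[0,-26,-60],[0,-37,-86],[0,-48,-112],[-2,-59,-138],[-4,-70,-164],[-6,-82,-190],[-8,-94,-218],[-8.5,-104,-240],[-8.7,-107,-249],[-8.7,-107,-249]],"fingers":[1,1,1,1,1,1,1,1,1,1,1,1]}';python3 - <<'E'
from h import *
t,M=rot();print(t)
dots(z=t[2]+.0027,box=(240,180,325,360))
go([.5043,-.0193,.045],np.radians(81.8))
E
```

```text
time_s: 33.9
tool_pos: [0.5021, -0.0181, 0.1376]
eef_rot: [0.704, 0.051, 0.707, -0.051]
ft_force: [0.0, -0.3, -0.2]
gripper_width: 0.0284
[ 0.50210641 -0.01807248  0.13764018]
[282.4 202.6] 920 [461.2 -12.2]
[282.7 247.8] 124 [482.  -15.1]
[282.6 275.4] 117 [495.6 -17.1]
[282.6 301. ] 107 [509.1 -19.1]
[282.7 325.5] 103 [522.7 -21.1]
shift mm [93.1 -0.4  1.9] turn [-0.003 -0.003 -0.   ] dyaw 0.003
```

```bash
python3 -m creep '{"turn":[[0,0,0],[0,0,0],[0,0,0],[0,0,0],[0,0,0],[0,0,0],[0,0,0],[0,0,0]],"translation":[[15,0,1],[40,-0.4,1.9],[65,-0.4,1.9],[80,-0.4,1.9],[90,-0.4,1.9],[94,-0.4,1.9],[95,-0.4,1.9],[95,-0.4,1.9]],"fingers":[1,1,1,1,1,1,1,1]}';python3 - <<'E'
from h import *
go([.5043,-.0193,.0397],np.radians(81.8))
E
```

```text
time_s: 34.95
tool_pos: [0.505, -0.0193, 0.0438]
eef_rot: [0.705, 0.052, 0.706, -0.052]
ft_force: [-0.8, 0.5, -0.9]
gripper_width: 0.0282
shift mm [ 4.1 -0.1 -0.7] turn [-0.003 -0.002 -0.   ] dyaw 0.003
```

```bash
python3 -m creep '{"turn":[[0,0,0],[0,0,0],[0,0,0],[0,0,0]],"translation":[[2,0,-0.7],[4,0,-0.7],[6,0,-0.7],[6,0,-0.7]],"fingers":[1,1,1,1]}'
```

```text
time_s: 35.45
tool_pos: [0.5046, -0.0193, 0.0397]
eef_rot: [0.704, 0.052, 0.706, -0.051]
ft_force: [-5.4, 0.9, 11.2]
gripper_width: 0.0281
```

```bash
python3 -m creep '{"turn":[[0,0,0],[0,0,0],[0,0,0],[0,0,0],[0,0,0],[0,0,0],[0,0,0],[0,0,0],[0,0,0]],"translation":[[0,0,0],[0,0,0],[0,0,0],[0,0,0],[-20,0,0],[-60,0,0],[-110,0,0],[-160,30,0],[-190,55,0]],"fingers":[0.1,0.1,0.1,0.1,0.1,0.1,-0.2,-0.4,-0.4]}';python3 - <<'E'
from h import *
t,M=rot();print(t)
dots(z=.042,box=(100,60,460,330))
im,K,W=cam('wrist')
cv2.imwrite("pics/m.png",cv2.convertScaleAbs(cv2.resize(im[60:290,150:470],None,fx=2.4,fy=2.4,interpolation=cv2.INTER_CUBIC),alpha=1.6,beta=0))
E
```

```text
time_s: 36.58
tool_pos: [0.5143, 0.0355, 0.2329]
eef_rot: [0.706, 0.052, 0.704, -0.052]
ft_force: [0.3, -0.5, 0.4]
gripper_width: 0.0596
[0.51434456 0.03553466 0.23287825]
[283.4  68.2] 126 [403.3  53. ]
[225.9  85.9] 115 [410.5  -2.8]
[341.4  86. ] 113 [426.5 104.7]
[228.7 146.7] 154 [466.4 -11.6]
[282.6 146.7] 141 [474.3  41.6]
[337.  149.1] 171 [484.7  95.1]
[227.1 164.7] 18 [483.9 -16.8]
[282.6 165.2] 19 [492.7  38.9]
[338.5 167.2] 18 [503.1  94.9]
[228.  177.9] 20 [497.4 -18.7]
[282.7 178.3] 18 [506.1  36.9]
[337.7 180.3] 18 [516.6  92.7]
[228.7 190.6] 18 [510.8 -20.7]
[282.7 191.1] 18 [519.6  35. ]
[337.  193.2] 19 [530.2  90.8]
[229.4 203.1] 17 [524.2 -22.6]
[282.6 203.6] 15 [533.1  32.9]
[336.1 205.6] 17 [543.6  88.6]
```

View pics/m.png

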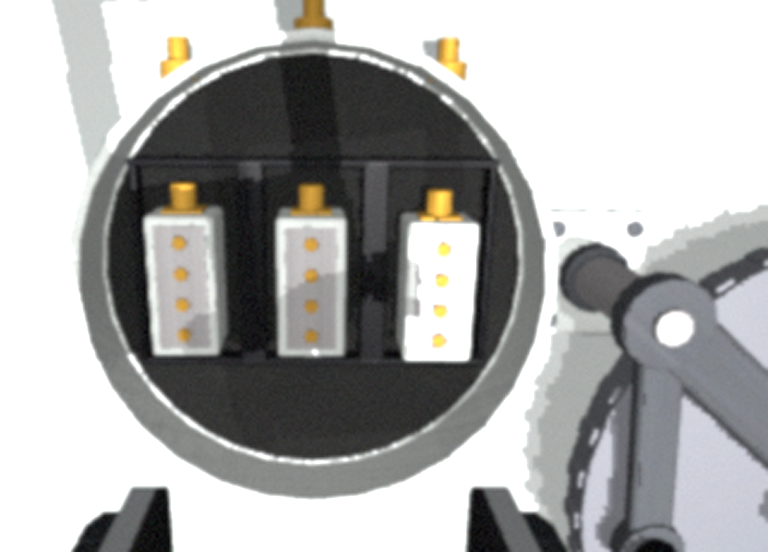

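```bash
python3 - <<'E'
from h import *
im,K,W=cam('wrist')
s=lambda a:np.array(a)/2.4+[150,60]
e=np.array([.9898,-.1426])
a=onz(K,W,s([[313,166],[313,358]]),.020)[:,:2]*1000@e; print(a-np.array([-50,38]), a[1]-a[0])
for p in([504.1,-19.7],[512.9,35.9],[523.4,91.75]): print(np.array(p)@e)
E
```

```text
[500.93579138 501.65707367] 88.72128228741923
501.7674
502.54907999999995
504.97777
```

```bash
python3 -c "
from h import *
go([.6282,.1565,.24],np.radians(82.5))"
```

```text
shift mm [ -8.  135.9  95.2] turn [-0.013  0.002 -0.   ] dyaw 0.013
```

```bash
python3 -m creep '{"turn":[[-0.01,0,0],[-0.01,0,0],[-0.01,0,0],[-0.01,0,0],[-0.01,0,0]],"translation":[[-8,30,20],[-8,70,50],[-8,110,80],[-8,136,95],[-8,136,95]],"fingers":[-0.4,-0.4,-0.4,-0.4,-0.4]}';python3 - <<'E'
from h import *
im,K,W=cam('wrist','n')
g=cv2.cvtColor(im,cv2.COLOR_BGR2GRAY); m=(g<35).astype(np.uint8); m[250:]=0
k,_,st,ce=cv2.connectedComponentsWithStats(m)
for i in range(1,k):
    if st[i,4]>200: print(st[i],ce[i].round())
print(proj(K,W,[[.6282,.1565,.15]]))
go([.6282,.1565,.123],np.radians(82.5))
E
```

```text
time_s: 37.35
tool_pos: [0.6275, 0.1569, 0.2367]
eef_rot: [0.705, 0.046, 0.706, -0.047]
ft_force: [-0.5, 0.6, 0.5]
gripper_width: 0.0597
[   62     0   183   174 10970] [169.  64.]
[ 366  189   92   31 1742] [414. 203.]
[277 195  23  40 756] [288. 215.]
[[282.38510189 222.42879214]]
shift mm [113.9   0.9   1.5] turn [-0.002 -0.002  0.002] dyaw 0.002
```

```bash
python3 -m creep '{"turn":[[0,0,0],[0,0,0],[0,0,0],[0,0,0],[0,0,0],[0,0,0],[0,0,0],[0,0,0],[0,0,0]],"translation":[[40,3,1.5],[80,3,1.5],[104,3,1.5],[114,3,1.5],[114,3,1.5],[114,3,1.5],[114,3,1.5],[114,3,1.5],[114,3,1.5]],"fingers":[-0.4,-0.4,-0.4,-0.4,1,1,1,1,1]}' 40; python3 -c "
from h import *
t,M=rot(); h=np.array([.5325,.168]); print(np.degrees(np.arctan2(M[1,1],M[0,1])))
r=t[:2]-h; r*=.0975/np.linalg.norm(r); th=np.arctan2(r[1],r[0]); print(np.linalg.norm(t[:2]-h),np.degrees(th))
for i in range(1,13):
    a=-0.14*i; c,s=np.cos(a),np.sin(a); p=h+np.array([[c,-s],[s,c]])@r
    print(round(a,2),(M.T@np.r_[p-t[:2],0]*1000).round(0))
"
```

```text
time_s: 38.52
tool_pos: [0.6297, 0.1589, 0.1249]
eef_rot: [0.706, 0.047, 0.705, -0.048]
ft_force: [-0.5, 0.1, 6.1]
gripper_width: 0.0169
82.35851260894258
0.09763592474251798 -5.377107246964869
-0.14 [  0. -14.  -1.]
-0.28 [  0. -27.  -3.]
-0.42 [  0. -40.  -7.]
-0.56 [  0. -52. -13.]
-0.7 [  0. -64. -21.]
-0.84 [  0. -74. -30.]
-0.98 [  0. -83. -40.]
-1.12 [  0. -90. -52.]
-1.26 [  0. -95. -64.]
-1.4 [  0. -99. -77.]
-1.54 [   0. -101.  -91.]
-1.68 [   0. -101. -104.]
```

```bash
python3 -m creep '{"turn":[[0.14,0,0],[0.28,0,0],[0.42,0,0],[0.56,0,0],[0.7,0,0],[0.84,0,0],[0.98,0,0],[1.12,0,0],[1.26,0,0],[1.4,0,0],[1.54,0,0],[1.68,0,0]],"translation":[[0,-14,-1],[0,-27,-3],[0,-40,-7],[0,-52,-13],[0,-64,-21],[0,-74,-30],[0,-83,-40],[0,-90,-52],[0,-95,-64],[0,-99,-77],[0,-101,-91],[0,-101,-104]],"fingers":[1,1,1,1,1,1,1,1,1,1,1,1]}'; python3 -c "
from h import *
t,M=rot(); h=np.array([.5325,.168]); print(np.degrees(np.arctan2(M[1,1],M[0,1])))
r=t[:2]-h; r*=.0975/np.linalg.norm(r); th=np.arctan2(r[1],r[0]); print(np.linalg.norm(t[:2]-h),np.degrees(th))
for a in (-.14,-.28,-.42,-.56,-.65,-.70,-.75,-.80):
    c,s=np.cos(a),np.sin(a); p=h+np.array([[c,-s],[s,c]])@r
    print(round(a,2),(M.T@np.r_[p-t[:2],0]*1000).round(0))
"
```

```text
time_s: 40.02
tool_pos: [0.5134, 0.0712, 0.1249]
eef_rot: [-0.436, -0.557, -0.433, 0.558]
ft_force: [1.1, -2.0, -1.1]
gripper_width: 0.0163
-14.140219984558815
0.09864449760985938 -101.19201879763921
-0.14 [ -0. -14.  -1.]
-0.28 [ -0. -27.  -4.]
-0.42 [ -0. -40.  -8.]
-0.56 [ -0. -53. -13.]
-0.65 [ -0. -60. -18.]
-0.7 [ -0. -64. -21.]
-0.75 [ -0. -68. -24.]
-0.8 [ -0. -71. -27.]
```

```bash
python3 -m creep '{"turn":[[0.14,0,0],[0.28,0,0],[0.42,0,0],[0.56,0,0],[0.65,0,0],[0.7,0,0],[0.7,0,0],[0.7,0,0]],"translation":[[0,-14,-1],[0,-27,-4],[0,-40,-8],[0,-53,-13],[0,-60,-18],[0,-64,-21],[0,-67,-23],[0,-68,-24]],"fingers":[1,1,1,1,1,1,1,1]}'; python3 -c "
from h import *
t,M=rot(); h=np.array([.5325,.168]); print(t,np.degrees(np.arctan2(M[1,1],M[0,1])))
r=t[:2]-h;print(np.linalg.norm(r),np.degrees(np.arctan2(r[1],r[0])), M[:,1]@get_state()['ft_force'])
"
```

```text
time_s: 41.02
tool_pos: [0.4534, 0.109, 0.1249]
eef_rot: [-0.221, -0.673, -0.214, 0.673]
ft_force: [1.0, -11.3, 0.6]
gripper_width: 0.017
[0.45342668 0.10902085 0.12487859] -54.14195194276976
0.09864649322494172 -143.28150713465172 9.737910204704136
```

```bash
python3 -m creep '{"turn":[[0,0,0],[0,0,0],[0,0,0],[0,0,0],[0,0,0],[0,0,0],[0,0,0]],"translation":[[0,0,0],[0,0,0],[0,0,0],[-40,0,0],[-80,0,0],[-115,0,0],[-115,0,0]],"fingers":[-0.4,-0.4,-0.4,-0.4,-0.4,-0.4,-0.4]}';python3 - <<'E'
from h import *
im,K,W=cam('wrist','o')
print(proj(K,W,[[.4535,.108,.15]]))
go([.5127,.0366,.24],np.radians(37.6))
E
```

```text
time_s: 41.9
tool_pos: [0.4557, 0.1105, 0.2436]
eef_rot: [0.222, 0.675, 0.214, -0.67]
ft_force: [0.5, 0.5, -0.2]
gripper_width: 0.0598
[[282.46539634 222.26349649]]
shift mm [ 2.2 94.  -4.3] turn [ 1.541 -0.008 -0.008] dyaw -1.541
```

```bash
python3 -m creep '{"turn":[[-0.15,0,0],[-0.3,0,0],[-0.45,0,0],[-0.6,0,0],[-0.75,0,0],[-0.9,0,0],[-1.05,0,0],[-1.2,0,0],[-1.35,0,0],[-1.5,0,0],[-1.6,0,0],[-1.6,0,0]],"translation":[[0,10,0],[0,25,-1],[0,40,-2],[0,55,-3],[0,70,-4],[0,85,-4],[0,94,-4],[0,94,-4],[0,94,-4],[0,94,-4],[0,94,-4],[0,94,-4]],"fingers":[-0.4,-0.4,-0.4,-0.4,-0.4,-0.4,-0.4,-0.4,-0.4,-0.4,-0.4,-0.4]}';python3 - <<'E'
from h import *
im,K,W=cam('wrist','p'); t,M=rot()
print(t,np.degrees(np.arctan2(M[1,1],M[0,1])))
g=cv2.cvtColor(im,cv2.COLOR_BGR2GRAY); m=(g<35).astype(np.uint8); m[258:]=0
k,l,st,ce=cv2.connectedComponentsWithStats(m)
for i in range(1,k):
    if st[i,4]>200: print(st[i],ce[i].round(), cv2.minAreaRect(np.argwhere(l==i)[:,::-1].astype(np.float32)), (onz(K,W,[ce[i]],.145)*1000).round(1))
go([.5127,.0366,.133],np.radians(37.6))
E
```

```text
time_s: 43.45
tool_pos: [0.5112, 0.0366, 0.2399]
eef_rot: [0.636, 0.311, 0.632, -0.315]
ft_force: [0.6, -0.3, 0.3]
gripper_width: 0.0603
[0.51139871 0.03659341 0.24025389] 37.45815644832715
[    0     0   183   130 12272] [82. 37.] ((91.0, 64.5), (129.0, 182.0), 90.0) [[336.4  55.1 145. ]]
[ 269  168   28   87 1682] [285. 211.] ((282.5, 211.0), (86.0, 27.0), 90.0) [[509.2  40.8 145. ]]
shift mm [ 1.073e+02  1.400e+00 -1.000e-01] turn [-0.002  0.008  0.003] dyaw 0.002
```

View pics/p.png

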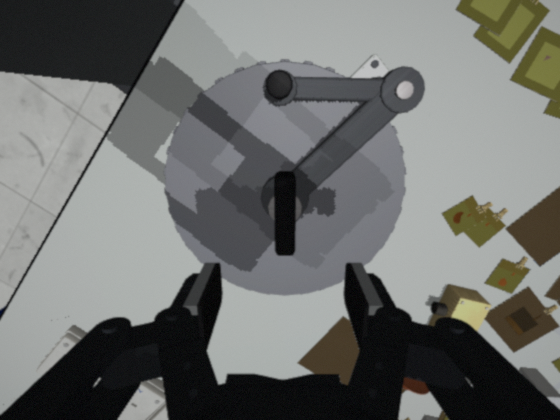

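```bash
python3 -m creep '{"turn":[[0,0,0],[0,0,0],[0,0,0],[0,0,0],[0,0,0],[0,0,0],[0,0,0],[0,0,0],[0,0,0],[0,0,0]],"translation":[[40,1.5,0],[80,1.5,0],[100,1.5,0],[108,1.5,0],[108,1.5,0],[108,1.5,0],[108,1.5,0],[108,1.5,0],[108,1.5,0],[108,1.5,0]],"fingers":[-0.4,-0.4,-0.4,-0.4,1,1,1,1,1,1]}' 50; python3 -c "
from h import *
t,M=rot(); print(t,np.degrees(np.arctan2(M[1,1],M[0,1])),get_state()['torque'])"
```

```text
time_s: 44.75
tool_pos: [0.5139, 0.0362, 0.1337]
eef_rot: [0.637, 0.311, 0.631, -0.315]
ft_force: [-1.4, -2.9, 6.2]
gripper_width: 0.0151
[0.51386705 0.03615613 0.13369859] 37.46514287153376 [-0.35150907  0.19884664 -0.00912324]
```

```bash
python3 -m creep '{"turn":[[0.1,0,0],[0.2,0,0],[0.32,0,0],[0.44,0,0],[0.56,0,0],[0.68,0,0],[0.8,0,0],[0.92,0,0],[1.04,0,0],[1.16,0,0],[1.2,0,0],[1.2,0,0]],"translation":[[0.6,0,0],[1.1,0,0],[1.8,0,0],[2.5,0,0],[3.1,0,0],[3.8,0,0],[4.5,0,0],[5.2,0,0],[5.8,0,0],[6.5,0,0],[6.7,0,0],[6.7,0,0]],"fingers":[1,1,1,1,1,1,1,1,1,1,1,1]}'; python3 -c "
from h import *
t,M=rot(); print(t,np.degrees(np.arctan2(M[1,1],M[0,1])),get_state()['torque'])"
```

```text
time_s: 46.25
tool_pos: [0.5134, 0.036, 0.127]
eef_rot: [-0.35, -0.616, -0.343, 0.617]
ft_force: [-1.3, -2.4, 3.4]
gripper_width: 0.015
[0.51336944 0.03595771 0.12702743] -31.261735054592624 [-0.28363482  0.6427035   0.01582059]
```

```bash
python3 -m creep '{"turn":[[0.1,0,0],[0.22,0,0],[0.34,0,0],[0.46,0,0],[0.58,0,0],[0.7,0,0],[0.82,0,0],[0.94,0,0],[1.04,0,0],[1.12,0,0],[1.17,0,0],[1.19,0,0]],"translation":[[0.6,0,0],[1.2,0,0],[1.9,0,0],[2.6,0,0],[3.2,0,0],[3.9,0,0],[4.6,0,0],[5.3,0,0],[5.8,0,0],[6.3,0,0],[6.6,0,0],[6.7,0,0]],"fingers":[1,1,1,1,1,1,1,1,1,1,1,1]}'; python3 -c "
from h import *
t,M=rot(); print(t,np.degrees(np.arctan2(M[1,1],M[0,1])),get_state()['torque'])"
```

```text
time_s: 47.75
tool_pos: [0.5125, 0.0367, 0.1204]
eef_rot: [-0.055, 0.705, -0.06, -0.704]
ft_force: [-3.6, 1.0, 6.5]
gripper_width: 0.0152
[0.51254091 0.03668401 0.12040805] -99.34937906453192 [0.5605317  1.05460059 0.72802629]
```

```bash
python3 -m creep '{"turn":[[0.02,0,0],[0.04,0,0],[0.06,0,0],[0.08,0,0]],"translation":[[0,0,0],[0.1,0,0],[0.2,0,0],[0.2,0,0]],"fingers":[1,1,1,1]}'; python3 -c "
from h import *
t,M=rot(); print(t,np.degrees(np.arctan2(M[1,1],M[0,1])),get_state()['torque'],get_state()['effort'][5])"
```

```text
time_s: 48.25
tool_pos: [0.5126, 0.0367, 0.1206]
eef_rot: [-0.081, 0.703, -0.087, -0.701]
ft_force: [-3.0, 1.0, 4.6]
gripper_width: 0.0149
[0.51261807 0.03672461 0.12055895] -103.7038255567006 [0.22935797 0.58449835 1.73635711] 1.5751935169100761
```

```bash
python3 -m creep '{"turn":[[0,0,0],[0,0,0],[0,0,0],[0,0,0],[0,0,0],[0,0,0],[0,0,0],[0,0,0],[0,0,0]],"translation":[[0,0,0],[0,0,0],[0,0,0],[-40,0,0],[-80,0,0],[-115,0,0],[-115,30,0],[-115,90,0],[-115,150,0]],"fingers":[-0.5,-0.5,-0.5,-0.5,-0.5,-0.5,-0.5,-0.5,-0.5]}';python3 - <<'E'
from h import *
im,K,W=cam('top')
cv2.imwrite("pics/q.png",cv2.resize(im[90:310,130:420],None,fx=2.6,fy=2.6,interpolation=cv2.INTER_CUBIC))
print(get_state()['tool_pos'])
E
```

```text
time_s: 49.38
tool_pos: [0.4768, -0.1092, 0.2371]
eef_rot: [-0.081, 0.703, -0.087, -0.701]
ft_force: [0.5, -1.0, 0.0]
gripper_width: 0.0644
[ 0.4751093  -0.11618803  0.23712918]
```

View pics/q.png

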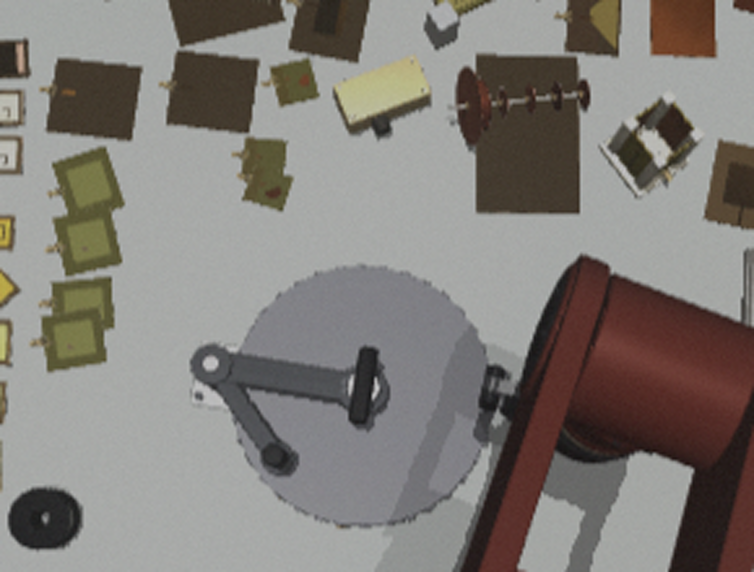

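```bash
python3 - <<'E'
from h import *
im,K,W=cam('top'); a=cv2.imread('pics/a_top.png')
def bar(i):
    g=cv2.cvtColor(i,cv2.COLOR_BGR2GRAY); m=np.zeros_like(g); m[215:262,255:290]=g[215:262,255:290]<40
    return cv2.minAreaRect(np.argwhere(m>0)[:,::-1].astype(np.float32)), np.argwhere(m>0).mean(0)
def peg(i):
    g=cv2.cvtColor(i,cv2.COLOR_BGR2GRAY); m=g[255:280,225:250]<40; return np.argwhere(m).mean(0)+[255,225]
for i in (a,im): print(bar(i),peg(i))
d=np.abs(im.astype(int)-a).sum(2)[95:300,120:300]; print((d>90).sum(), np.argwhere(d>90).mean(0)+[95,120] if (d>90).any() else '')
E
```

```text
(((269.4144592285156, 237.98492431640625), (7.530697822570801, 28.790433883666992), 10.007980346679688), array([237.72631579, 269.51052632])) [265.72727273 236.78787879]
(((269.4278869628906, 238.0755157470703), (6.893484115600586, 28.616649627685547), 10.007980346679688), array([236.83561644, 270.49315068])) [266.75       238.16666667]
48 [203.70833333 210.10416667]
```

```bash
python3 - <<'E'
from h import *
im,K,W=cam('top'); a=cv2.imread('pics/a_top.png')
f=lambda i,x0,y0,x1,y1:np.float32(cv2.cvtColor(i,cv2.COLOR_BGR2GRAY)[y0:y1,x0:x1])
for n,b in dict(spool=(130,275,165,305),gilt=(255,105,300,145),tower=(360,122,402,168),tower2=(275,40,350,105),arm=(203,222,250,275),bar=(255,218,290,258)).items():
    print(n,cv2.phaseCorrelate(f(a,*b),f(im,*b)),(np.abs(f(a,*b)-f(im,*b))>35).sum())
E
```

```text
spool ((-0.021266570465211743, -0.009522446596278655), 0.9858238244498218) 0
gilt ((0.4946215278026962, -0.016910894328901804), 0.991286792755127) 0
tower ((0.506590979391671, -0.01572771877582113), 0.9760282810087557) 0
tower2 ((0.4922936580011097, 0.038376008929432714), 1.0054039135685673) 0
arm ((0.0509258097455465, -0.017990822520840055), 1.0063656877588343) 2
bar ((-0.07446173156296254, -0.04739549653018571), 0.9027372380097707) 0
```

```bash
python3 -c "
from rig import ctrl
print(ctrl.sign_off())"
```

```text
the job is handed in; nothing more can be done
None
```

The job is done and handed in at about 50 s of the 210 s allowed.

**What I did:** I unscrewed the cap by about 2.4 rad and swung the arm open to about 2.4 rad. I put all three modules in bays 3, 2 and 1, then swung the arm back to its stop and screwed the cap down. The wrist moment about the vertical rose to about 1.7 N m at the screw's end stop.

**Last checks:**
- **Modules:** Before closing, the wrist view showed each module upright in its own bay, with its connector towards the three fittings. Each was within about 1 mm of the bay's middle across its width. Along the bays, bays 1 and 2 were within about 1 mm. Bay 3 is less certain: one view put it 0.7 mm off the middle, a later one about 3 mm.
- **Cap and arm:** Against the first top-camera picture, the grip bar and arm had not shifted measurably. A rough pixel count of the peg alone moved by 1 to 1.4 px, which I put down to shadow, because the direct image comparison showed no shift.
- **Bystanders:** The solder spool, gilt module and tower showed no change in the final top view. The matching reported a constant half-pixel offset, which I took as an artefact of the method because no pixels differed.

I saw no knocked module and no grip slip.

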